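# Get the wax tin from behind the bottles at the lathe

### The job

Fetch the wax tin from the plywood rack: first clear the amber bottle, the spray can and the oblong oil can that hem it in, standing all three upright on the black rubber mat, and only then set the tin flat in the large empty bay of the metal tray. Then put the three back in the rack, upright, each on the very spot where it stood at the start (to within a centimetre, the oblong can square to the rack as before). Set things down without dropping or tipping them, and leave the small jar and the glue bottle in the rack's back corners where they are.

Things in the scene. Friction and masses are not known exactly. Their poses are not given: they have to be found in the camera images.
- rack: Fixed open plywood tray, 151 (x) by 260 mm (y), walls 8 mm, top of its floor 10 mm above the bench; lip on the -x side 24 mm above the bench, sides 50, back (+x) 58. Origin: centre of the underside. The tall containers stand, shuffled, near rack (x, y) = (-30, 0), (-2, 88) and (-2, -88) mm, the wax tin behind near (29, 0).
- mat: Fixed black ribbed rubber mat, 180 mm (x) by 200 mm (y), 4 mm thick, lying on the bench to one side of the rack (left or right changes). Origin: centre of its underside. The parking place for the three tall containers; anywhere on it will do.
- tray: Fixed bare aluminium tray, 180 (x) by 200 mm (y), walls 3 mm thick, 22 high, floor 3 mm thick, on the other side than the mat. Origin: centre of the underside. A divider 20 mm high at x = +23 mm parts off a narrow bay with sanding block and discs (fixed); the large -x bay, nearer the robot, is empty: 109 (x) by 194 mm (y), centre at (-32, 0) mm.
- bottle: Amber glass bottle with paper label, loose, about 0.22 kg: round body 54 mm in diameter to a height of 88 mm, shoulder to 104 mm, then a neck and black screw cap, cap 31 mm in diameter from 110 to 136 mm (its top). Can be held by the cap. Origin: centre of the underside, z up.
- spray: Spray can, loose, about 0.18 kg: white cylinder 50 mm in diameter to a height of 116 mm, then a grey cap 47 mm in diameter to 138 mm (its top). Origin: centre of the underside, z up.
- oilcan: Oblong steel oil can with paper label, loose, about 0.24 kg: 36 mm (its x) by 56 mm (its y), body 115 mm high with a small black screw cap, 27 mm in diameter, on top up to 132 mm. Origin: centre of the underside, z up. Stands square to the rack within 0.06 rad.
- waxtin: The thing to fetch: round flat aluminium wax tin, 58 mm in diameter, 42 mm high, paper disc on its lid, loose, about 0.12 kg. Origin: centre of the underside, z up.
- jar: Bystander: small round clear glass jar with a brass lid, 37 mm in diameter, 48 mm high, loose, in a back corner of the rack (left or right changes). Origin: centre of the underside.
- glue: Bystander: small white glue bottle with a pointed nozzle, 32 mm in diameter, 66 mm high, loose, in the other back corner of the rack. Origin: centre of the underside.

How it is judged:
On the way, in this order (a step that is already met when the one before it is completed fails the run):
1. the amber bottle, the spray can and the oil can all stand upright on the mat, released (x of bottle in the frame of mat between -0.09 and 0.09 m and y of bottle in the frame of mat between -0.1 and 0.1 m and z of bottle in the frame of mat between -0.002 and 0.01 m and angle between each of bottle, spray, oilcan's own z axis and vertical below 0.12 rad and linear speed of each of bottle, spray, oilcan below 0.03 m/s and contact force between each of bottle, spray, oilcan and the fingers below 0.1 N and x of spray in the frame of mat between -0.09 and 0.09 m and y of spray in the frame of mat between -0.1 and 0.1 m and z of spray in the frame of mat between -0.002 and 0.01 m and x of oilcan in the frame of mat between -0.09 and 0.09 m and y of oilcan in the frame of mat between -0.1 and 0.1 m and z of oilcan in the frame of mat between -0.002 and 0.01 m), for 0.2 s.
2. the wax tin is set down flat in the tray's large bay while the three still stand on the mat (all of step 1 and x of waxtin in the frame of tray between -0.064 and -0.001 m and y of waxtin in the frame of tray between -0.074 and 0.074 m and z of waxtin in the frame of tray between -0.001 and 0.009 m and angle between waxtin's own z axis and vertical below 0.12 rad and linear speed of waxtin below 0.03 m/s and contact force between waxtin and the fingers below 0.1 N), for 0.2 s.
At the end, for the whole second after the job is handed in: The wax tin lies flat and released in the large bay of the tray; bottle, spray can and oil can stand upright (within 0.12 rad), each within 15 mm of where it stood at the start, the oil can square to the rack within 0.3 rad; all at rest (x of waxtin in the frame of tray between -0.064 and -0.001 m and y of waxtin in the frame of tray between -0.074 and 0.074 m and z of waxtin in the frame of tray between -0.001 and 0.009 m and angle between each of waxtin, bottle, spray, oilcan's own z axis and vertical below 0.12 rad and linear speed of each of waxtin, bottle, spray, oilcan below 0.03 m/s and contact force between waxtin and the fingers below 0.1 N and distance of each of bottle, spray, oilcan from where it was at the start of the episode below 0.015 m and angle between the x axis of oilcan and the x axis of rack, either way round below 0.3 rad); the robot touches nothing.
It fails at once if the jar or the glue bottle in the rack is shifted by more than 15 mm or tipped (distance of any of jar, glue from where it was at the start of the episode above 0.015 m or angle between any of jar, glue's own z axis and vertical above 0.3 rad).
It fails at once if the bottle, a can or the wax tin is tipped over (more than 0.5 rad) (angle between any of bottle, spray, oilcan, waxtin's own z axis and vertical above 0.5 rad).
It fails at once if the bottle, a can or the wax tin is dropped (falls free faster than 0.6 m/s) ((linear speed of bottle above 0.6 m/s and contact force between bottle and the fingers below 0.05 N) or (linear speed of spray above 0.6 m/s and contact force between spray and the fingers below 0.05 N) or (linear speed of oilcan above 0.6 m/s and contact force between oilcan and the fingers below 0.05 N) or (linear speed of waxtin above 0.6 m/s and contact force between waxtin and the fingers below 0.05 N)).
It also fails if it takes over 144 s, if anything falls off the work surface, if the arm or the gripper's body presses on something with over 40 N, if the wrist force passes 120 N, or if a joint passes its speed limit or range.

### The arm

A 6-joint arm with a two-finger parallel gripper is mounted at the origin on the work surface. World frame = base frame: x ahead of the robot, y to its left, z up, the work surface at z = 0. Lengths are in m, angles in rad, forces in N, time in s.
With the tool pointing down it reaches from about 0.425 to 0.95 m from the base axis. Payload 3.5 kg.
Tool frame: the origin (TCP) lies at the very end of the fingers, on their centre line; the grasp point (between the pads) lies 19 mm behind it; z points along the fingers, y is the line along which they close (so a half turn about z gives the same grasp; the last joint's range is limited). The gripper opens to 85 mm and grips with 20 to 120 N. Pads are 22 mm wide; open, the fingers measure 114 mm over their backs; the gripper's body (76 mm by 85 mm) begins 54 mm behind the grasp point. The pads swing forward as they close: fully open they stand 13 mm farther back than shut.
Start: joints at [-1.315, 0.286, 1.577, -0, 1.279, -0.15], TCP at [0.266, -0.62, 0.231] pointing down, gripper open.
Joint ranges: [-2.77, 2.77], [-0.9, 2.22], [0.21, 2.48], [-1.53, 4.67], [0.24, 2.81], [-2.84, 2.84]. Speed limits (rad/s): [2.79, 2.79, 3.14, 3.14, 3.14, 3.14].

### API

Orientations are given as a rotation vector (axis times angle).
In Python, from cell import bot gives the robot as it stands.
- The arm moves only by the tool arm_command, never from a script. Its argument "targets" is a list of rows, each an object of numbers: "dx", "dy", "dz": the shift along the tool's x, y, z in m; "rx", "ry", "rz": the turn, a rotation vector about the tool's x, y, z in rad. In form: [{"dx": .., "dy": .., "dz": .., "rx": .., "ry": .., "rz": ..}, ...]. A call has 1 to 8 rows; each row shifts and turns the commanded pose from where the row before left it, along the tool's axes as they then stand; what a row does not reach is not made up. A row lasts 1/12 s, in which the tool goes at most 41.7 mm and 7.16 degrees, less where a joint would pass 70% of its speed; a pose out of reach is approached as far as the arm can. A call with a gripper value outside its range is refused whole. "grip" is the opening, from 0 (shut) to 1 (fully open), set as the call begins (left out, the last holds). The fingers move at their own pace and stop on an object; the grip force is fixed at half the most. Time passes only in rows, so rows that do not move let the fingers close. It gives the time, the measured TCP pose, the force, the opening and the grip force at its end, in the units of the state.
- bot.observe(): the state, without advancing time (a new reading comes with each control period).
- bot.grab_frame(name): name is "scene" or "top" or "wrist"; returns a dict with "color" (420x560x3 uint8, blue, green, red), "depth" (420x560 float32, m along the optical axis (not along the pixel's ray), 0 where there is no reading), "fx", "fy", "cx", "cy" (pixels), "rvec" (rotation vector, rad) and "tvec" (3), from world to camera coordinates, as OpenCV has them. Camera axes: x right, y down, z forward; pixel columns grow to the right and rows downward; lengths in m; the calibration is good to about 2 mm. A picture is of the moment at which its call begins.
- bot.sign_off(): hands the job in; it is judged then, once.
Trained networks look in the newest picture that a camera, given by its name, has taken for a name from the list of things; names that differ only in an ending like _2 or _b are one class to them, and where a whole thing is asked for, a point or a joint stands for the part that bears it (a point fixed in the world has none). Each returns a list of dicts, best first, with "conf" (0 to 1); they miss things now and then, are a little off and sometimes report something else, mostly with a low value. They report only what shows in the picture. A call takes as long as a camera call.
- bot.search_frame(camera, name): "box" ([centre column, centre row, width, height] in pixels, round what is visible of it).
- bot.tip_of(camera, name): "location" ([column, row] in pixels: a listed point, or the origin of a listed thing).
The state is a dict: "clock": time; "qpos": joint angles; "qd": joint speeds; "effort": joint torques, N m; "tool_pos": TCP position; "tcp_rot": TCP orientation; "wrist_force": force on the tool from outside, world axes, zero at the start; "wrist_torque": the same for the moment, N m; "opening": finger opening in m; "finger_force": force on a finger pad.
Only numpy, scipy, OpenCV 4.12 (cv2) and the standard library are available. Lean on these libraries where they do the work, as an engineer would, in place of code of your own. Each camera call takes 0.05 s, during which the arm holds its last target. There are 200 camera calls.

## Working session

There is one attempt and no reset: what is moved stays moved. The work goes in short steps, Python scripts to look and compute and a tool call to move; the robot and the scene stay as the last step left them, time stands still between calls to the robot, and variables do not carry over. Pictures are saved under pics/ and viewed, at most 14 in all, crops included, and the job is handed in when it is done.

Besides the shell and the picture viewer there is one more tool, called after ">>>" as name(argument=value, ...), one argument or row to a line, values as JSON. arm_command: Moves the arm, as the interface text tells. Its arguments: {"type":"object","properties":{"targets":{"type":"array"},"grip":{"type":"number"}},"required":["targets"]}

```bash
ls; mkdir -p pics; python3 - <<'E'
from cell import bot
import cv2,numpy as np
s=bot.observe();print({k:np.round(v,3) for k,v in s.items()})
ims=[]
for n in("scene","top"):
    f=bot.grab_frame(n);cv2.imwrite(f"pics/{n}0.png",f["color"]);np.savez(f"{n}0.npz",**f)
    for t in "rack mat tray bottle spray oilcan waxtin jar glue".split():
        print(n,t,[(np.round(d["box"]).tolist(),round(d["conf"],2)) for d in bot.search_frame(n,t)[:2]],[(np.round(d["location"]).tolist(),round(d["conf"],2)) for d in bot.tip_of(n,t)[:2]])
E
```

```text
pics
{'clock': np.float64(0.0), 'qpos': array([-1.315,  0.287,  1.578,  0.   ,  1.279, -0.15 ]), 'qd': array([ 0.001, -0.001,  0.002, -0.001, -0.001, -0.001]), 'effort': array([ 1.0000e-03, -4.0598e+01, -2.9263e+01, -0.0000e+00,  6.0000e-03,
        0.0000e+00]), 'tool_pos': array([ 0.266, -0.62 ,  0.23 ]), 'tcp_rot': array([-3.075, -0.633,  0.   ]), 'wrist_force': array([0.966, 0.123, 0.001]), 'wrist_torque': array([-0.004,  0.01 , -0.014]), 'finger_force': np.float64(0.0), 'opening': np.float64(0.086)}
scene rack [([256.0, 240.0, 138.0, 103.0], 0.83)] [([259.0, 233.0], 0.76)]
scene mat [([422.0, 235.0, 113.0, 94.0], 0.86)] [([422.0, 231.0], 0.85)]
scene tray [([154.0, 163.0, 104.0, 74.0], 0.96)] [([154.0, 163.0], 0.7)]
scene bottle [([293.0, 233.0, 39.0, 53.0], 0.38)] [([222.0, 216.0], 0.56)]
scene spray [([263.0, 203.0, 29.0, 61.0], 0.65)] [([260.0, 220.0], 0.58)]
scene oilcan [([292.0, 234.0, 39.0, 53.0], 0.81), ([284.0, 261.0, 16.0, 16.0], 0.46)] [([287.0, 249.0], 0.86)]
scene waxtin [([250.0, 237.0, 30.0, 30.0], 0.82)] [([248.0, 243.0], 0.71)]
scene jar [([208.0, 221.0, 15.0, 2
[... 177 characters left out ...]
96)] [([274.0, 201.0], 0.76)]
top mat [] [([146.0, 258.0], 0.56)]
top tray [([403.0, 239.0, 88.0, 74.0], 0.67)] [([397.0, 239.0], 0.76)]
top bottle [([278.0, 198.0, 110.0, 74.0], 0.71), ([308.0, 204.0, 22.0, 23.0], 0.68)] [([307.0, 209.0], 0.87)]
top spray [([275.0, 205.0, 23.0, 26.0], 0.85), ([278.0, 198.0, 110.0, 78.0], 0.7)] [([273.0, 214.0], 0.64)]
top oilcan [([240.0, 189.0, 28.0, 30.0], 0.7)] [([243.0, 194.0], 0.88), ([310.0, 187.0], 0.63)]
top waxtin [([276.0, 183.0, 21.0, 24.0], 0.61)] [([274.0, 187.0], 0.61)]
top jar [([312.0, 183.0, 17.0, 14.0], 0.44), ([308.0, 205.0, 26.0, 25.0], 0.27)] [([310.0, 187.0], 0.71)]
top glue [([245.0, 174.0, 12.0, 11.0], 0.41)] [([246.0, 178.0], 0.65)]
```

```bash
python3 - <<'E'
import cv2,numpy as np
a=cv2.imread("pics/scene0.png")[100:320,80:500];b=cv2.imread("pics/top0.png")[130:330,80:480]
cv2.imwrite("pics/c0.png",cv2.resize(a,None,fx=1.9,fy=1.9));cv2.imwrite("pics/c1.png",cv2.resize(b,None,fx=2,fy=2))
for n in("scene","top"):
    f=np.load(n+"0.npz");R=cv2.Rodrigues(f["rvec"])[0];print(n,-R.T@f["tvec"],f["fx"],R.round(2).tolist())
E
```

```text
scene [1.13370493 0.24381763 0.79234876] 443.5850762012072 [[-0.39, 0.92, 0.0], [0.71, 0.3, -0.63], [-0.58, -0.25, -0.77]]
top [ 0.35820141 -0.01359996  1.23235925] 471.33680038377486 [[-0.0, -1.0, 0.0], [-0.98, 0.0, -0.19], [0.19, -0.0, -0.98]]
```

View pics/c0.png

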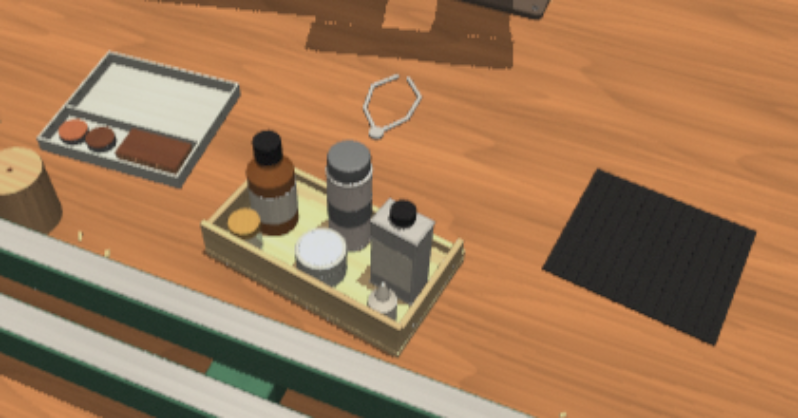

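View pics/c1.png

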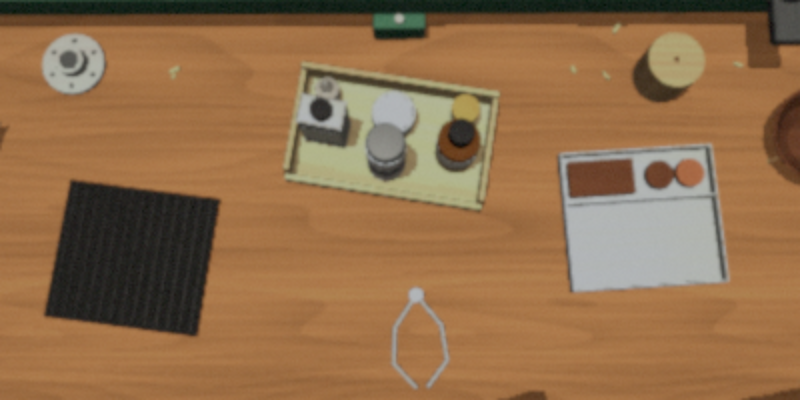

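The picture shows the spray front-centre, the oil can left (+y) with the glue behind it, and the bottle right with the jar behind it. The mat is on the left and the tray on the right. Next I get metric positions from depth.

```bash
cat > h.py <<'E'
import cv2,numpy as np
def cloud(f):
    R=cv2.Rodrigues(f["rvec"])[0];d=f["depth"];v,u=np.indices(d.shape)
    P=np.stack([(u-f["cx"])/f["fx"]*d,(v-f["cy"])/f["fy"]*d,d],-1)
    W=(P-f["tvec"])@R; W[d==0]=np.nan
    return W
def pix2w(f,u,v,z):
    R=cv2.Rodrigues(f["rvec"])[0];c=-R.T@f["tvec"]
    r=R.T@np.array([(u-f["cx"])/f["fx"],(v-f["cy"])/f["fy"],1]);return c+r*(z-c[2])/r[2]
def w2pix(f,p):
    R=cv2.Rodrigues(f["rvec"])[0];q=R@np.array(p)+f["tvec"];return np.array([q[0]/q[2]*f["fx"]+f["cx"],q[1]/q[2]*f["fy"]+f["cy"]])
E
python3 - <<'E'
from h import *
T=np.load("top0.npz");S=np.load("scene0.npz")
def q(u,v,z): return pix2w(T,u/2+80,v/2+130,z)
for n,c in dict(rack=[((302,65),.058),((498,92),.058),((483,208),.024),((286,180),.024)],mat=[((70,181),.004),((219,200),.004),((196,334),.004),((46,316),.004)],tray=[((558,153),.022),((712,145),.022),((728,281),.022),((572,291),.022)]).items():
    P=np.array([q(*a,z)[:2] for a,z in c]);print(n,P.round(3).tolist(),P.mean(0).round(4),
     "yaw of -y edges",[round(float(np.arctan2(*(a-b)[[0,1]]*[-1,1])),3) for a,b in((P[0],P[1]),(P[3],P[2]))])
for n,f in(("top",T),("scene",S)):
    W=cloud(f);x,y,z=W[...,0],W[...,1],W[...,2]
    reg=(x>.38)&(x<.75)&(y>-.2)&(y<.25)
    for lo,hi in((.122,.15),(.110,.120),(.035,.046),(.046,.07)):
        m=(reg&(z>lo)&(z<hi)).astype(np.uint8);k,l,st,_=cv2.connectedComponentsWithStats(m)
        for i in range(1,k):
            if st[i,4]>12:
                p=W[l==i];print(n,lo,st[i,4],np.median(p,0).round(4),p.min(0).round(3),p.max(0).round(3))
E
```

```text
rack [[0.702, 0.103], [0.665, -0.149], [0.519, -0.13], [0.557, 0.125]] [ 0.6105 -0.0124] yaw of -y edges [-0.146, -0.147]
mat [[0.56, 0.413], [0.534, 0.215], [0.361, 0.24], [0.384, 0.433]] [0.4597 0.3252] yaw of -y edges [-0.132, -0.121]
tray [[0.591, -0.229], [0.601, -0.432], [0.424, -0.44], [0.412, -0.241]] [ 0.5072 -0.3354] yaw of -y edges [0.048, 0.059]
top 0.122 334 [0.6237 0.0706 0.1264] [0.603 0.043 0.122] [0.649 0.103 0.147]
top 0.122 150 [ 0.594  -0.095   0.1457] [ 0.581 -0.11   0.124] [ 0.611 -0.08   0.15 ]
top 0.122 309 [ 0.5809 -0.0054  0.1468] [ 0.558 -0.029  0.123] [0.606 0.019 0.15 ]
top 0.11 32 [ 0.5832 -0.0912  0.1127] [ 0.578 -0.115  0.11 ] [ 0.596 -0.078  0.118]
top 0.035 20 [0.6963 0.0726 0.0401] [0.69  0.055 0.036] [0.701 0.092 0.046]
top 0.035 16 [0.6904 0.0369 0.0413] [0.688 0.024 0.036] [0.693 0.05  0.045]
top 0.035 21 [ 0.6843 -0.0049  0.0393] [ 0.68  -0.028  0.035] [0.688 0.019 0.045]
top 0.035 15 [ 0.6754 -0.0544  0.0417] [ 0.673 -0.068  0.035] [ 0.677 -0.039  0.045]
top 0.035 16 [ 0.6701 -0.0872  0.0406] [ 0.668 -0.104  0.036] [ 0.674 -0.073  0.046]
top 0.
[... 1352 characters left out ...]
0.0423] [ 0.638 -0.099  0.035] [ 0.663 -0.087  0.046]
scene 0.035 84 [0.6653 0.0022 0.0404] [ 0.63  -0.035  0.035] [0.672 0.017 0.046]
scene 0.035 99 [0.6433 0.0827 0.0405] [0.617 0.046 0.035] [0.65  0.105 0.046]
scene 0.035 71 [0.6834 0.0822 0.0433] [0.663 0.06  0.035] [0.691 0.091 0.046]
scene 0.046 1173 [ 0.6759 -0.0653  0.0537] [ 0.591 -0.15   0.046] [0.711 0.115 0.07 ]
scene 0.046 158 [0.605  0.0078 0.0582] [ 0.578 -0.024  0.046] [0.611 0.022 0.07 ]
scene 0.046 480 [ 0.6439 -0.0121  0.0486] [ 0.614 -0.041  0.046] [0.671 0.017 0.053]
scene 0.046 57 [0.6075 0.1198 0.0468] [0.57  0.112 0.046] [0.638 0.126 0.049]
scene 0.046 207 [0.6433 0.0818 0.0588] [0.615 0.046 0.046] [0.65  0.105 0.07 ]
```

>>> arm_command(
  targets=[
    {"dz":-0.015,"rz":-0.124},
    {"dz":-0.015,"rz":-0.124},
    {"dz":-0.015,"rz":-0.124},
    {"dz":-0.015,"rz":-0.124},
    {"dz":-0.015,"rz":-0.124},
    {"dz":-0.015,"rz":-0.124},
    {"dz":-0.015,"rz":-0.124},
    {"dz":-0.015,"rz":-0.124},
  ],
  grip=1,
)

```text
schema error: expected keys dx, dy, dz, rx, ry, rz
```

>>> arm_command(
  targets=[
    {"dx":0.036,"dy":0.012},
    {"dx":0.036,"dy":0.012},
    {"dx":0.036,"dy":0.012},
    {"dx":0.036,"dy":0.012},
    {"dx":0.036,"dy":0.012},
    {"dx":0.036,"dy":0.012},
    {"dx":0.036,"dy":0.012},
    {"dx":0.036,"dy":0.012},
  ],
)

```text
schema error: expected keys dx, dy, dz, rx, ry, rz
```

>>> arm_command(
  targets=[
    {"dx":0.036,"dy":0.012},
    {"dx":0.036,"dy":0.012},
    {"dx":0.036,"dy":0.012},
    {"dx":0.036,"dy":0.012},
    {"dx":0.036,"dy":0.012},
    {"dx":0.036,"dy":0.012},
    {"dx":0.036,"dy":0.012},
    {"rz":-0.02},
  ],
)

```text
schema error: expected keys dx, dy, dz, rx, ry, rz
```

All keys are required in every row, so I send the moves again in full.

>>> arm_command(
  targets=[
    {"dx":0,"dy":0,"dz":-0.015,"rx":0,"ry":0,"rz":-0.124},
    {"dx":0,"dy":0,"dz":-0.015,"rx":0,"ry":0,"rz":-0.124},
    {"dx":0,"dy":0,"dz":-0.015,"rx":0,"ry":0,"rz":-0.124},
    {"dx":0,"dy":0,"dz":-0.015,"rx":0,"ry":0,"rz":-0.124},
    {"dx":0,"dy":0,"dz":-0.015,"rx":0,"ry":0,"rz":-0.124},
    {"dx":0,"dy":0,"dz":-0.015,"rx":0,"ry":0,"rz":-0.124},
    {"dx":0,"dy":0,"dz":-0.015,"rx":0,"ry":0,"rz":-0.124},
    {"dx":0,"dy":0,"dz":-0.015,"rx":0,"ry":0,"rz":-0.124},
  ],
  grip=1,
)

```text
clock: 2.57
tool_pos: [0.2665, -0.6201, 0.3521]
tcp_rot: [2.399, 2.029, 0.0]
wrist_force: [-0.4, -0.2, 0.0]
opening: 0.0857
finger_force: 0.0
```

>>> arm_command(
  targets=[
    {"dx":0.036,"dy":0.012,"dz":0,"rx":0,"ry":0,"rz":0},
    {"dx":0.036,"dy":0.012,"dz":0,"rx":0,"ry":0,"rz":0},
    {"dx":0.036,"dy":0.012,"dz":0,"rx":0,"ry":0,"rz":0},
    {"dx":0.036,"dy":0.012,"dz":0,"rx":0,"ry":0,"rz":0},
    {"dx":0.036,"dy":0.012,"dz":0,"rx":0,"ry":0,"rz":0},
    {"dx":0.036,"dy":0.012,"dz":0,"rx":0,"ry":0,"rz":0},
    {"dx":0.036,"dy":0.012,"dz":0,"rx":0,"ry":0,"rz":0},
    {"dx":0.036,"dy":0.012,"dz":0,"rx":0,"ry":0,"rz":0},
  ],
)

```text
clock: 3.23
tool_pos: [0.4111, -0.3513, 0.3515]
tcp_rot: [2.405, 2.02, 0.0]
wrist_force: [0.6, -1.0, 0.6]
opening: 0.0853
finger_force: 0.0
```

>>> arm_command(
  targets=[
    {"dx":0.036,"dy":0.012,"dz":0,"rx":0,"ry":0,"rz":0},
    {"dx":0.036,"dy":0.012,"dz":0,"rx":0,"ry":0,"rz":0},
    {"dx":0.036,"dy":0.012,"dz":0,"rx":0,"ry":0,"rz":0},
    {"dx":0.036,"dy":0.012,"dz":0,"rx":0,"ry":0,"rz":0},
    {"dx":0.036,"dy":0.012,"dz":0,"rx":0,"ry":0,"rz":0},
    {"dx":0.036,"dy":0.012,"dz":0,"rx":0,"ry":0,"rz":0},
    {"dx":0.036,"dy":0.012,"dz":0,"rx":0,"ry":0,"rz":0},
    {"dx":0,"dy":0,"dz":0,"rx":0,"ry":0,"rz":-0.02},
  ],
)

```text
clock: 3.9
tool_pos: [0.5386, -0.1138, 0.3515]
tcp_rot: [-2.377, -2.053, -0.004]
wrist_force: [0.2, -0.6, -0.3]
opening: 0.0853
finger_force: 0.0
```

```bash
cat >> h.py <<'E'
def tool(bot,goal,yaw=None):
    s=bot.observe();R=cv2.Rodrigues(np.array(s["tcp_rot"],float))[0];p=np.array(s["tool_pos"])
    y=np.arctan2(R[1,0],R[0,0]);d=R.T@(np.array(goal)-p);print("pos",p.round(4),"yaw",round(y,4),"tool d",d.round(4),"tilt",R[:,2].round(4),end=" ")
    if yaw is not None: print("rz",round(-(yaw-y),4),end=" ")
    print()
E
python3 - <<'E'
from h import *
from cell import bot
f=bot.grab_frame("wrist");cv2.imwrite("pics/w1.png",f["color"]);np.savez("w1.npz",**f)
tool(bot,[.6,0,.35],1.425)
R=cv2.Rodrigues(f["rvec"])[0];print("cam",-R.T@f["tvec"],R[2])
E
```

```text
pos [ 0.5377 -0.1163  0.3514] yaw 1.4249 tool d [0.1241 0.0448 0.0015] tilt [ 2.e-04  2.e-04 -1.e+00] rz -0.0001 
cam [ 0.55133581 -0.02999388  0.4936493 ] [-0.04559709 -0.32060363 -0.94611533]
```

View pics/w1.png

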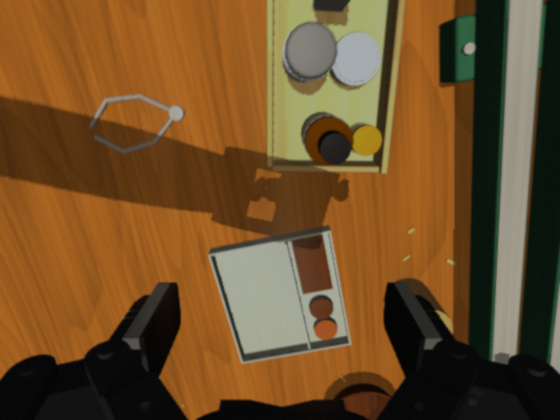

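The wrist view shows the spray cap (310,50), tin (357,58), bottle cap (335,148) and jar (366,140). The oil can is cut off at the top edge, so I shift further left.

>>> arm_command(
  targets=[
    {"dx":0.036,"dy":0.012,"dz":0,"rx":0,"ry":0,"rz":0},
    {"dx":0.036,"dy":0.012,"dz":0,"rx":0,"ry":0,"rz":0},
    {"dx":0.036,"dy":0.012,"dz":0,"rx":0,"ry":0,"rz":0},
    {"dx":0.03,"dy":0.012,"dz":0,"rx":0,"ry":0,"rz":0},
    {"dx":0,"dy":0,"dz":0,"rx":0,"ry":0,"rz":0},
    {"dx":0,"dy":0,"dz":0,"rx":0,"ry":0,"rz":0},
  ],
)

```text
clock: 4.45
tool_pos: [0.6054, 0.0101, 0.3509]
tcp_rot: [-2.383, -2.047, 0.002]
wrist_force: [0.1, -0.7, 0.4]
opening: 0.0853
finger_force: 0.0
```

```bash
cat > fit.py <<'E'
from h import *
from cell import bot
import sys
f=bot.grab_frame("wrist");cv2.imwrite(f"pics/{sys.argv[1]}.png",f["color"]);np.savez(sys.argv[1]+".npz",**f)
tool(bot,[.6,0,.35],1.425)
W=cloud(f);x,y,z=W[...,0],W[...,1],W[...,2]
reg=(x>.38)&(x<.75)&(y>-.2)&(y<.25)
for lo,hi in((.134,.155),(.112,.128),(.045,.085)):
    m=(reg&(z>lo)&(z<hi)).astype(np.uint8);m=cv2.morphologyEx(m,cv2.MORPH_OPEN,np.ones((3,3)));k,l,st,_=cv2.connectedComponentsWithStats(m)
    for i in range(1,k):
        if st[i,4]>40:
            p=W[l==i];zt=np.percentile(p[:,2],90);c=p[abs(p[:,2]-np.median(p[:,2]))<.004];r=cv2.minAreaRect(c[:,:2].astype(np.float32)*1000)
            print(lo,st[i,4],"zmed",np.median(p[:,2]).round(4),"rect mm",np.round(r[0],1),np.round(r[1],1),round(r[2],1),"circ",np.round(cv2.minEnclosingCircle(c[:,:2].astype(np.float32)*1000)[0],1))
E
python3 fit.py w2
```

```text
pos [0.6051 0.0092 0.3511] yaw 1.4177 tool d [-0.0098 -0.0037  0.0011] tilt [-8.e-04 -8.e-04 -1.e+00] rz -0.0073 
0.134 650 zmed 0.1412 rect mm [624.5  76.2] [25.4 25.4] 81.3 circ [624.8  75.8]
0.134 1678 zmed 0.1469 rect mm [582.9  -1.3] [45.3 46. ] 54.8 circ [582.8  -1.5]
0.134 662 zmed 0.1449 rect mm [594.9 -92. ] [30.9 29.9] 47.7 circ [595.  -91.9]
0.112 1573 zmed 0.1239 rect mm [624.8  75.8] [57.1 37. ] 78.4 circ [624.9  76. ]
0.112 173 zmed 0.1247 rect mm [592.  16.] [10.6 39.7] 62.8 circ [589.8  11.7]
0.112 141 zmed 0.1195 rect mm [596.3 -80.5] [ 7.7 26.2] 85.1 circ [595.9 -84.2]
0.045 3314 zmed 0.0559 rect mm [664.5 -16.6] [259.   47.1] 80.5 circ [684.1 -19.8]
0.045 551 zmed 0.0504 rect mm [673.7  75.1] [29.3 29.3] 34.3 circ [673.5  75.2]
0.045 1624 zmed 0.0514 rect mm [640.7 -10.3] [56.1 56.6] 82.1 circ [641.2 -11.2]
0.045 189 zmed 0.0679 rect mm [589.7  17.3] [10.4 40.4] 70.0 circ [587.9  12.4]
0.045 427 zmed 0.0661 rect mm [596.6 -74.1] [19.  51.6] 86.0 circ [595.9 -83.5]
0.045 157 zmed 0.0487 rect mm [ 545.5 -123.9] [ 7.3 38.8] 82.4 circ [ 545.5 -124.3]
```

View pics/w2.png

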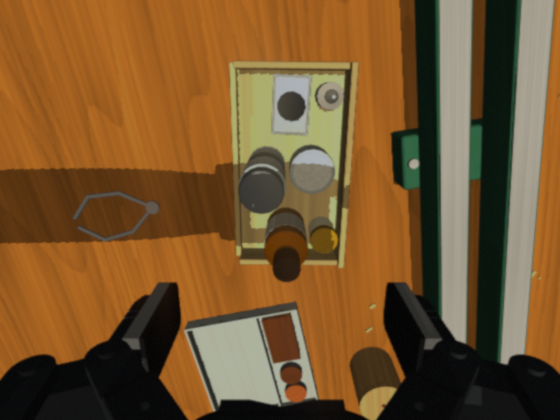

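The wrist view has all three tall tops clear: oil can cap (291,105), spray (262,188), bottle cap (287,263), and tin (311,168). I start with the oil can.

>>> arm_command(
  targets=[
    {"dx":0,"dy":0,"dz":0,"rx":0,"ry":0,"rz":0.038},
    {"dx":0.023,"dy":0.002,"dz":0.037,"rx":0,"ry":0,"rz":0},
    {"dx":0.023,"dy":0.002,"dz":0.037,"rx":0,"ry":0,"rz":0},
    {"dx":0.023,"dy":0.002,"dz":0.037,"rx":0,"ry":0,"rz":0},
    {"dx":0,"dy":0,"dz":0,"rx":0,"ry":0,"rz":0},
    {"dx":0,"dy":0,"dz":0,"rx":0,"ry":0,"rz":0},
  ],
)

```text
clock: 5.0
tool_pos: [0.6217, 0.0724, 0.2423]
tcp_rot: [-2.421, -1.997, 0.008]
wrist_force: [0.1, 0.2, 0.1]
opening: 0.0851
finger_force: 0.0
```

```bash
python3 -c "
from h import *
from cell import bot
tool(bot,[.6245,.0755,.088],1.38)"
```

```text
pos [0.6217 0.0724 0.2423] yaw 1.3792 tool d [0.0039 0.0031 0.1543] tilt [-6.1e-03 -6.0e-04 -1.0e+00] rz -0.0008
```

>>> arm_command(
  targets=[
    {"dx":0.004,"dy":0.002,"dz":0.03,"rx":0,"ry":0,"rz":0},
    {"dx":0,"dy":0,"dz":0.032,"rx":0,"ry":0,"rz":0},
    {"dx":0,"dy":0,"dz":0.032,"rx":0,"ry":0,"rz":0},
    {"dx":0,"dy":0,"dz":0.03,"rx":0,"ry":0,"rz":0},
    {"dx":0,"dy":0,"dz":0.03,"rx":0,"ry":0,"rz":0},
    {"dx":0,"dy":0,"dz":0,"rx":0,"ry":0,"rz":0},
    {"dx":0,"dy":0,"dz":0,"rx":0,"ry":0,"rz":0},
  ],
)

```text
clock: 5.58
tool_pos: [0.6264, 0.0753, 0.0922]
tcp_rot: [2.425, 1.997, -0.001]
wrist_force: [-0.0, -0.5, 0.1]
opening: 0.0853
finger_force: 0.0
```

```bash
python3 -c "
from h import *
from cell import bot
tool(bot,[.6245,.0755,.088],1.38)"
```

```text
pos [0.6264 0.0753 0.0922] yaw 1.3779 tool d [-0.0001 -0.0019  0.0042] tilt [-3.e-04 -4.e-04 -1.e+00] rz -0.0021
```

>>> arm_command(
  targets=[
    {"dx":0,"dy":-0.002,"dz":0.004,"rx":0,"ry":0,"rz":0},
    {"dx":0,"dy":0,"dz":0,"rx":0,"ry":0,"rz":0},
  ],
)

```text
clock: 5.75
tool_pos: [0.6261, 0.0767, 0.0906]
tcp_rot: [2.421, 1.996, 0.006]
wrist_force: [-0.4, 0.8, 0.2]
opening: 0.0852
finger_force: 0.0
```

>>> arm_command(
  targets=[
    {"dx":0,"dy":0,"dz":0,"rx":0,"ry":0,"rz":0},
    {"dx":0,"dy":0,"dz":0,"rx":0,"ry":0,"rz":0},
    {"dx":0,"dy":0,"dz":0,"rx":0,"ry":0,"rz":0},
    {"dx":0,"dy":0,"dz":0,"rx":0,"ry":0,"rz":0},
    {"dx":0,"dy":0,"dz":0,"rx":0,"ry":0,"rz":0},
    {"dx":0,"dy":0,"dz":0,"rx":0,"ry":0,"rz":0},
    {"dx":0,"dy":0,"dz":0,"rx":0,"ry":0,"rz":0},
    {"dx":0,"dy":0,"dz":0,"rx":0,"ry":0,"rz":0},
  ],
  grip=0,
)

```text
clock: 6.42
tool_pos: [0.6248, 0.0775, 0.0881]
tcp_rot: [2.422, 1.999, 0.002]
wrist_force: [1.1, 0.5, 4.4]
opening: 0.0348
finger_force: 61.5
```

>>> arm_command(
  targets=[
    {"dx":0,"dy":0,"dz":-0.02,"rx":0,"ry":0,"rz":0},
    {"dx":0,"dy":0,"dz":-0.03,"rx":0,"ry":0,"rz":0},
    {"dx":0,"dy":0,"dz":-0.03,"rx":0,"ry":0,"rz":0},
    {"dx":0,"dy":0,"dz":-0.02,"rx":0,"ry":0,"rz":0},
    {"dx":0.015,"dy":-0.012,"dz":0,"rx":0,"ry":0,"rz":0},
    {"dx":0.028,"dy":-0.0215,"dz":0,"rx":0,"ry":0,"rz":0},
    {"dx":0.028,"dy":-0.0215,"dz":0,"rx":0,"ry":0,"rz":0},
    {"dx":0.028,"dy":-0.0215,"dz":0,"rx":0,"ry":0,"rz":0},
  ],
)

```text
clock: 7.08
tool_pos: [0.5657, 0.1897, 0.1851]
tcp_rot: [-2.423, -1.996, 0.006]
wrist_force: [-0.8, 0.8, -3.6]
opening: 0.0351
finger_force: 61.1
```

>>> arm_command(
  targets=[
    {"dx":0.028,"dy":-0.0215,"dz":0,"rx":0,"ry":0,"rz":0},
    {"dx":0.028,"dy":-0.0215,"dz":0,"rx":0,"ry":0,"rz":0},
    {"dx":0.028,"dy":-0.0215,"dz":0,"rx":0,"ry":0,"rz":0},
    {"dx":0.028,"dy":-0.0215,"dz":0,"rx":0,"ry":0,"rz":0},
    {"dx":0.028,"dy":-0.0215,"dz":0,"rx":0,"ry":0,"rz":0},
    {"dx":0.02,"dy":-0.015,"dz":0,"rx":0,"ry":0,"rz":0},
    {"dx":0.01,"dy":-0.008,"dz":0,"rx":0,"ry":0,"rz":0},
    {"dx":0,"dy":0,"dz":0,"rx":0,"ry":0,"rz":0},
  ],
)

```text
clock: 7.75
tool_pos: [0.4694, 0.3824, 0.1853]
tcp_rot: [-2.419, -2.003, 0.005]
wrist_force: [-0.3, -0.7, -2.7]
opening: 0.0352
finger_force: 61.0
```

```bash
python3 -c "
from h import *
from cell import bot
tool(bot,[.468,.39,.083],1.38)"
```

```text
pos [0.4694 0.3824 0.1853] yaw 1.3834 tool d [ 0.0074 -0.0025  0.1023] tilt [-0.0034 -0.0013 -1.    ] rz 0.0034
```

>>> arm_command(
  targets=[
    {"dx":0.006,"dy":-0.001,"dz":0.025,"rx":0,"ry":0,"rz":0},
    {"dx":0,"dy":0,"dz":0.03,"rx":0,"ry":0,"rz":0},
    {"dx":0,"dy":0,"dz":0.025,"rx":0,"ry":0,"rz":0},
    {"dx":0,"dy":0,"dz":0.012,"rx":0,"ry":0,"rz":0},
    {"dx":0,"dy":0,"dz":0.007,"rx":0,"ry":0,"rz":0},
    {"dx":0,"dy":0,"dz":0.003,"rx":0,"ry":0,"rz":0},
    {"dx":0,"dy":0,"dz":0,"rx":0,"ry":0,"rz":0},
    {"dx":0,"dy":0,"dz":0,"rx":0,"ry":0,"rz":0},
  ],
)

```text
clock: 8.42
tool_pos: [0.4734, 0.3872, 0.0869]
tcp_rot: [2.423, 1.999, 0.004]
wrist_force: [0.6, 0.8, -2.7]
opening: 0.0354
finger_force: 61.0
```

>>> arm_command(
  targets=[
    {"dx":0,"dy":0,"dz":0.002,"rx":0,"ry":0,"rz":0},
    {"dx":0,"dy":0,"dz":0.002,"rx":0,"ry":0,"rz":0},
    {"dx":0,"dy":0,"dz":0.001,"rx":0,"ry":0,"rz":0},
    {"dx":0,"dy":0,"dz":0,"rx":0,"ry":0,"rz":0},
    {"dx":0,"dy":0,"dz":0,"rx":0,"ry":0,"rz":0},
    {"dx":0,"dy":0,"dz":0,"rx":0,"ry":0,"rz":0},
  ],
)

```text
clock: 8.92
tool_pos: [0.4731, 0.3876, 0.0821]
tcp_rot: [2.423, 1.999, 0.004]
wrist_force: [-1.2, -0.2, 6.9]
opening: 0.0352
finger_force: 61.9
```

>>> arm_command(
  targets=[
    {"dx":0,"dy":0,"dz":0,"rx":0,"ry":0,"rz":0},
    {"dx":0,"dy":0,"dz":0,"rx":0,"ry":0,"rz":0},
    {"dx":0,"dy":0,"dz":0,"rx":0,"ry":0,"rz":0},
    {"dx":0,"dy":0,"dz":0,"rx":0,"ry":0,"rz":0},
    {"dx":0,"dy":0,"dz":-0.02,"rx":0,"ry":0,"rz":0},
    {"dx":0,"dy":0,"dz":-0.04,"rx":0,"ry":0,"rz":0},
    {"dx":0,"dy":0,"dz":-0.04,"rx":0,"ry":0,"rz":0},
    {"dx":0,"dy":0,"dz":-0.04,"rx":0,"ry":0,"rz":0},
  ],
  grip=1,
)

```text
clock: 9.58
tool_pos: [0.4715, 0.3865, 0.2208]
tcp_rot: [-2.423, -1.999, 0.003]
wrist_force: [1.6, 0.6, 0.1]
opening: 0.0856
finger_force: 0.0
```

>>> arm_command(
  targets=[
    {"dx":0,"dy":0,"dz":-0.03,"rx":0,"ry":0,"rz":-0.04},
    {"dx":-0.035,"dy":0.018,"dz":0,"rx":0,"ry":0,"rz":0},
    {"dx":-0.035,"dy":0.018,"dz":0,"rx":0,"ry":0,"rz":0},
    {"dx":-0.035,"dy":0.018,"dz":0,"rx":0,"ry":0,"rz":0},
    {"dx":-0.035,"dy":0.018,"dz":0,"rx":0,"ry":0,"rz":0},
    {"dx":-0.035,"dy":0.018,"dz":0,"rx":0,"ry":0,"rz":0},
    {"dx":-0.035,"dy":0.018,"dz":0,"rx":0,"ry":0,"rz":0},
    {"dx":-0.035,"dy":0.018,"dz":0,"rx":0,"ry":0,"rz":0},
  ],
)

```text
clock: 10.25
tool_pos: [0.5599, 0.1239, 0.25]
tcp_rot: [-2.382, -2.048, 0.0]
wrist_force: [0.0, -0.3, -0.2]
opening: 0.085
finger_force: 0.0
```

```bash
python3 -c "
from h import *
from cell import bot
tool(bot,[.583,-.002,.22],1.42)"
```

```text
pos [0.5599 0.1239 0.25  ] yaw 1.42 tool d [-0.121   0.0418  0.03  ] tilt [-1.e-04  0.e+00 -1.e+00] rz -0.0
```

>>> arm_command(
  targets=[
    {"dx":-0.033,"dy":0.011,"dz":0.01,"rx":0,"ry":0,"rz":0},
    {"dx":-0.033,"dy":0.011,"dz":0.01,"rx":0,"ry":0,"rz":0},
    {"dx":-0.033,"dy":0.011,"dz":0.01,"rx":0,"ry":0,"rz":0},
    {"dx":-0.012,"dy":0.004,"dz":0,"rx":0,"ry":0,"rz":0},
    {"dx":0,"dy":0,"dz":0,"rx":0,"ry":0,"rz":0},
    {"dx":0,"dy":0,"dz":0,"rx":0,"ry":0,"rz":0},
  ],
)

```text
clock: 10.75
tool_pos: [0.5797, 0.0103, 0.2202]
tcp_rot: [-2.384, -2.045, -0.0]
wrist_force: [-0.5, 0.1, 0.1]
opening: 0.0853
finger_force: 0.0
```

```bash
python3 -c "
from h import *
from cell import bot
tool(bot,[.583,-.002,.088],1.42)"
```

```text
pos [0.5797 0.0103 0.2202] yaw 1.4182 tool d [-0.0117  0.0052  0.1322] tilt [-4.e-04  8.e-04 -1.e+00] rz -0.0018
```

>>> arm_command(
  targets=[
    {"dx":-0.011,"dy":0.005,"dz":0,"rx":0,"ry":0,"rz":0},
    {"dx":0,"dy":0,"dz":0.03,"rx":0,"ry":0,"rz":0},
    {"dx":0,"dy":0,"dz":0.035,"rx":0,"ry":0,"rz":0},
    {"dx":0,"dy":0,"dz":0.035,"rx":0,"ry":0,"rz":0},
    {"dx":0,"dy":0,"dz":0.02,"rx":0,"ry":0,"rz":0},
    {"dx":0,"dy":0,"dz":0.012,"rx":0,"ry":0,"rz":0},
    {"dx":0,"dy":0,"dz":0,"rx":0,"ry":0,"rz":0},
    {"dx":0,"dy":0,"dz":0,"rx":0,"ry":0,"rz":0},
  ],
)

```text
clock: 11.42
tool_pos: [0.5836, -0.0007, 0.089]
tcp_rot: [2.381, 2.049, 0.001]
wrist_force: [0.8, -0.2, 1.1]
opening: 0.085
finger_force: 0.0
```

```bash
python3 -c "
from h import *
from cell import bot
tool(bot,[.583,-.002,.088],1.42)"
```

```text
pos [ 0.5836 -0.0007  0.089 ] yaw 1.421 tool d [-0.0014 -0.0004  0.001 ] tilt [ 8.e-04 -1.e-04 -1.e+00] rz 0.001
```

>>> arm_command(
  targets=[
    {"dx":0,"dy":0,"dz":0,"rx":0,"ry":0,"rz":0},
    {"dx":0,"dy":0,"dz":0,"rx":0,"ry":0,"rz":0},
    {"dx":0,"dy":0,"dz":0,"rx":0,"ry":0,"rz":0},
    {"dx":0,"dy":0,"dz":0,"rx":0,"ry":0,"rz":0},
    {"dx":0,"dy":0,"dz":0,"rx":0,"ry":0,"rz":0},
    {"dx":0,"dy":0,"dz":0,"rx":0,"ry":0,"rz":0},
  ],
  grip=0,
)

```text
clock: 11.92
tool_pos: [0.5841, -0.0013, 0.0906]
tcp_rot: [2.381, 2.046, 0.003]
wrist_force: [-2.0, 0.6, 5.9]
opening: 0.049
finger_force: 61.1
```

>>> arm_command(
  targets=[
    {"dx":0,"dy":0,"dz":-0.02,"rx":0,"ry":0,"rz":0},
    {"dx":0,"dy":0,"dz":-0.035,"rx":0,"ry":0,"rz":0},
    {"dx":0,"dy":0,"dz":-0.035,"rx":0,"ry":0,"rz":0},
    {"dx":0,"dy":0,"dz":-0.02,"rx":0,"ry":0,"rz":0},
    {"dx":0.016,"dy":-0.009,"dz":0,"rx":0,"ry":0,"rz":0},
    {"dx":0.032,"dy":-0.018,"dz":0,"rx":0,"ry":0,"rz":0},
    {"dx":0.032,"dy":-0.018,"dz":0,"rx":0,"ry":0,"rz":0},
    {"dx":0.032,"dy":-0.018,"dz":0,"rx":0,"ry":0,"rz":0},
  ],
)

```text
clock: 12.58
tool_pos: [0.5368, 0.1198, 0.1983]
tcp_rot: [2.384, 2.046, 0.0]
wrist_force: [-0.0, 0.5, -2.3]
opening: 0.0488
finger_force: 61.6
```

>>> arm_command(
  targets=[
    {"dx":0.032,"dy":-0.018,"dz":0,"rx":0,"ry":0,"rz":0},
    {"dx":0.032,"dy":-0.018,"dz":0,"rx":0,"ry":0,"rz":0},
    {"dx":0.032,"dy":-0.018,"dz":0,"rx":0,"ry":0,"rz":0},
    {"dx":0.032,"dy":-0.018,"dz":0,"rx":0,"ry":0,"rz":0},
    {"dx":0.032,"dy":-0.018,"dz":0,"rx":0,"ry":0,"rz":0},
    {"dx":0.02,"dy":-0.011,"dz":0,"rx":0,"ry":0,"rz":0},
    {"dx":0.01,"dy":-0.005,"dz":0,"rx":0,"ry":0,"rz":0},
    {"dx":0,"dy":0,"dz":0,"rx":0,"ry":0,"rz":0},
  ],
)

```text
clock: 13.25
tool_pos: [0.4602, 0.3245, 0.1981]
tcp_rot: [-2.379, -2.051, 0.0]
wrist_force: [0.2, 0.6, -1.7]
opening: 0.0486
finger_force: 61.6
```

```bash
python3 -c "
from h import *
from cell import bot
tool(bot,[.462,.322,.085],1.42)"
```

```text
pos [0.4602 0.3245 0.1981] yaw 1.4231 tool d [-0.0022  0.0022  0.1131] tilt [-3.e-04  2.e-04 -1.e+00] rz 0.0031
```

>>> arm_command(
  targets=[
    {"dx":0,"dy":0,"dz":0.025,"rx":0,"ry":0,"rz":0},
    {"dx":0,"dy":0,"dz":0.03,"rx":0,"ry":0,"rz":0},
    {"dx":0,"dy":0,"dz":0.03,"rx":0,"ry":0,"rz":0},
    {"dx":0,"dy":0,"dz":0.014,"rx":0,"ry":0,"rz":0},
    {"dx":0,"dy":0,"dz":0.008,"rx":0,"ry":0,"rz":0},
    {"dx":0,"dy":0,"dz":0.003,"rx":0,"ry":0,"rz":0},
    {"dx":0,"dy":0,"dz":0.002,"rx":0,"ry":0,"rz":0},
    {"dx":0,"dy":0,"dz":0,"rx":0,"ry":0,"rz":0},
  ],
)

```text
clock: 13.92
tool_pos: [0.4625, 0.3227, 0.0873]
tcp_rot: [2.383, 2.046, 0.003]
wrist_force: [0.4, -0.9, -1.7]
opening: 0.0491
finger_force: 61.7
```

>>> arm_command(
  targets=[
    {"dx":0,"dy":0,"dz":0.001,"rx":0,"ry":0,"rz":0},
    {"dx":0,"dy":0,"dz":0,"rx":0,"ry":0,"rz":0},
    {"dx":0,"dy":0,"dz":0,"rx":0,"ry":0,"rz":0},
  ],
)

```text
clock: 14.17
tool_pos: [0.462, 0.3231, 0.0864]
tcp_rot: [2.382, 2.047, 0.003]
wrist_force: [0.1, -0.1, -2.9]
opening: 0.0488
finger_force: 61.7
```

>>> arm_command(
  targets=[
    {"dx":0,"dy":0,"dz":0.001,"rx":0,"ry":0,"rz":0},
    {"dx":0,"dy":0,"dz":0.001,"rx":0,"ry":0,"rz":0},
    {"dx":0,"dy":0,"dz":0.001,"rx":0,"ry":0,"rz":0},
    {"dx":0,"dy":0,"dz":0,"rx":0,"ry":0,"rz":0},
    {"dx":0,"dy":0,"dz":0,"rx":0,"ry":0,"rz":0},
    {"dx":0,"dy":0,"dz":0,"rx":0,"ry":0,"rz":0},
  ],
)

```text
clock: 14.67
tool_pos: [0.4619, 0.3234, 0.0846]
tcp_rot: [2.382, 2.048, 0.002]
wrist_force: [-3.5, -1.1, 7.2]
opening: 0.0489
finger_force: 62.6
```

>>> arm_command(
  targets=[
    {"dx":0,"dy":0,"dz":0,"rx":0,"ry":0,"rz":0},
    {"dx":0,"dy":0,"dz":0,"rx":0,"ry":0,"rz":0},
    {"dx":0,"dy":0,"dz":0,"rx":0,"ry":0,"rz":0},
    {"dx":0,"dy":0,"dz":0,"rx":0,"ry":0,"rz":0},
    {"dx":0,"dy":0,"dz":-0.02,"rx":0,"ry":0,"rz":0},
    {"dx":0,"dy":0,"dz":-0.04,"rx":0,"ry":0,"rz":0},
    {"dx":0,"dy":0,"dz":-0.04,"rx":0,"ry":0,"rz":0},
    {"dx":0,"dy":0,"dz":-0.04,"rx":0,"ry":0,"rz":0},
  ],
  grip=1,
)

```text
clock: 15.33
tool_pos: [0.4608, 0.3225, 0.223]
tcp_rot: [-2.382, -2.047, 0.003]
wrist_force: [1.0, -0.5, -0.4]
opening: 0.0856
finger_force: 0.0
```

>>> arm_command(
  targets=[
    {"dx":-0.02,"dy":0.009,"dz":-0.02,"rx":0,"ry":0,"rz":0},
    {"dx":-0.037,"dy":0.018,"dz":0,"rx":0,"ry":0,"rz":0},
    {"dx":-0.037,"dy":0.018,"dz":0,"rx":0,"ry":0,"rz":0},
    {"dx":-0.037,"dy":0.018,"dz":0,"rx":0,"ry":0,"rz":0},
    {"dx":-0.037,"dy":0.018,"dz":0,"rx":0,"ry":0,"rz":0},
    {"dx":-0.037,"dy":0.018,"dz":0,"rx":0,"ry":0,"rz":0},
    {"dx":-0.037,"dy":0.018,"dz":0,"rx":0,"ry":0,"rz":0},
    {"dx":-0.037,"dy":0.018,"dz":0,"rx":0,"ry":0,"rz":0},
  ],
)

```text
clock: 16.0
tool_pos: [0.553, 0.0247, 0.2422]
tcp_rot: [2.383, 2.047, 0.0]
wrist_force: [1.4, 0.4, -0.4]
opening: 0.0853
finger_force: 0.0
```

```bash
python3 -c "
from h import *
from cell import bot
tool(bot,[.5955,-.0925,.22],1.42)"
```

```text
pos [0.553  0.0247 0.2422] yaw 1.4197 tool d [-0.1094  0.0597  0.0222] tilt [ 2.e-04  1.e-04 -1.e+00] rz -0.0003
```

>>> arm_command(
  targets=[
    {"dx":-0.033,"dy":0.018,"dz":0.01,"rx":0,"ry":0,"rz":0},
    {"dx":-0.033,"dy":0.018,"dz":0.01,"rx":0,"ry":0,"rz":0},
    {"dx":-0.03,"dy":0.017,"dz":0,"rx":0,"ry":0,"rz":0},
    {"dx":-0.012,"dy":0.006,"dz":0,"rx":0,"ry":0,"rz":0},
    {"dx":0,"dy":0,"dz":0,"rx":0,"ry":0,"rz":0},
    {"dx":0,"dy":0,"dz":0,"rx":0,"ry":0,"rz":0},
  ],
)

```text
clock: 16.5
tool_pos: [0.5948, -0.0891, 0.222]
tcp_rot: [-2.383, -2.045, -0.0]
wrist_force: [0.5, 1.1, 0.2]
opening: 0.0855
finger_force: 0.0
```

```bash
python3 -c "
from h import *
from cell import bot
tool(bot,[.5955,-.0925,.112],1.42)"
```

```text
pos [ 0.5948 -0.0891  0.222 ] yaw 1.4185 tool d [-0.0034  0.0013  0.11  ] tilt [-6.e-04  9.e-04 -1.e+00] rz -0.0015
```

>>> arm_command(
  targets=[
    {"dx":-0.002,"dy":0.001,"dz":0.025,"rx":0,"ry":0,"rz":0},
    {"dx":0,"dy":0,"dz":0.035,"rx":0,"ry":0,"rz":0},
    {"dx":0,"dy":0,"dz":0.03,"rx":0,"ry":0,"rz":0},
    {"dx":0,"dy":0,"dz":0.02,"rx":0,"ry":0,"rz":0},
    {"dx":0,"dy":0,"dz":0,"rx":0,"ry":0,"rz":0},
    {"dx":0,"dy":0,"dz":0,"rx":0,"ry":0,"rz":0},
  ],
)

```text
clock: 17.0
tool_pos: [0.5947, -0.0891, 0.1116]
tcp_rot: [-2.379, -2.048, 0.002]
wrist_force: [0.7, -0.4, 0.9]
opening: 0.0857
finger_force: 0.0
```

```bash
python3 -c "
from h import *
from cell import bot
tool(bot,[.5955,-.0925,.112],1.42)"
```

```text
pos [ 0.5947 -0.0891  0.1116] yaw 1.4218 tool d [-0.0032  0.0013 -0.0004] tilt [-0.0025  0.0012 -1.    ] rz 0.0018
```

>>> arm_command(
  targets=[
    {"dx":-0.003,"dy":0.001,"dz":0,"rx":0,"ry":0,"rz":0},
    {"dx":0,"dy":0,"dz":0,"rx":0,"ry":0,"rz":0},
    {"dx":0,"dy":0,"dz":0,"rx":0,"ry":0,"rz":0},
  ],
)

```text
clock: 17.25
tool_pos: [0.5976, -0.0945, 0.1149]
tcp_rot: [2.38, 2.045, 0.004]
wrist_force: [-1.0, -0.3, -0.4]
opening: 0.0851
finger_force: 0.0
```

>>> arm_command(
  targets=[
    {"dx":0,"dy":0,"dz":0,"rx":0,"ry":0,"rz":0},
    {"dx":0,"dy":0,"dz":0,"rx":0,"ry":0,"rz":0},
    {"dx":0,"dy":0,"dz":0,"rx":0,"ry":0,"rz":0},
    {"dx":0,"dy":0,"dz":0,"rx":0,"ry":0,"rz":0},
    {"dx":0,"dy":0,"dz":0,"rx":0,"ry":0,"rz":0},
    {"dx":0,"dy":0,"dz":0,"rx":0,"ry":0,"rz":0},
    {"dx":0,"dy":0,"dz":0,"rx":0,"ry":0,"rz":0},
    {"dx":0,"dy":0,"dz":0,"rx":0,"ry":0,"rz":0},
  ],
  grip=0,
)

```text
clock: 17.92
tool_pos: [0.596, -0.0942, 0.1125]
tcp_rot: [-2.382, -2.047, 0.001]
wrist_force: [-2.4, 0.7, 4.1]
opening: 0.0299
finger_force: 59.1
```

>>> arm_command(
  targets=[
    {"dx":0,"dy":0,"dz":-0.02,"rx":0,"ry":0,"rz":0},
    {"dx":0,"dy":0,"dz":-0.035,"rx":0,"ry":0,"rz":0},
    {"dx":0,"dy":0,"dz":-0.035,"rx":0,"ry":0,"rz":0},
    {"dx":0,"dy":0,"dz":-0.02,"rx":0,"ry":0,"rz":0},
    {"dx":0.016,"dy":-0.01,"dz":0,"rx":0,"ry":0,"rz":0},
    {"dx":0.032,"dy":-0.019,"dz":0,"rx":0,"ry":0,"rz":0},
    {"dx":0.032,"dy":-0.019,"dz":0,"rx":0,"ry":0,"rz":0},
    {"dx":0.032,"dy":-0.019,"dz":0,"rx":0,"ry":0,"rz":0},
  ],
)

```text
clock: 18.58
tool_pos: [0.5448, 0.0282, 0.2199]
tcp_rot: [-2.382, -2.044, 0.002]
wrist_force: [0.7, 0.4, -2.5]
opening: 0.0295
finger_force: 59.7
```

>>> arm_command(
  targets=[
    {"dx":0.032,"dy":-0.019,"dz":0,"rx":0,"ry":0,"rz":0},
    {"dx":0.032,"dy":-0.019,"dz":0,"rx":0,"ry":0,"rz":0},
    {"dx":0.032,"dy":-0.019,"dz":0,"rx":0,"ry":0,"rz":0},
    {"dx":0.032,"dy":-0.019,"dz":0,"rx":0,"ry":0,"rz":0},
    {"dx":0.032,"dy":-0.019,"dz":0,"rx":0,"ry":0,"rz":0},
    {"dx":0.032,"dy":-0.019,"dz":0,"rx":0,"ry":0,"rz":0},
    {"dx":0.018,"dy":-0.011,"dz":0,"rx":0,"ry":0,"rz":0},
    {"dx":0,"dy":0,"dz":0,"rx":0,"ry":0,"rz":0},
  ],
)

```text
clock: 19.25
tool_pos: [0.4512, 0.2565, 0.2199]
tcp_rot: [-2.375, -2.051, 0.004]
wrist_force: [0.4, -0.1, -1.8]
opening: 0.0298
finger_force: 59.8
```

```bash
python3 -c "
from h import *
from cell import bot
tool(bot,[.452,.259,.108],1.42)"
```

```text
pos [0.4512 0.2565 0.2199] yaw 1.4248 tool d [0.0026 0.0009 0.1119] tilt [-0.0041  0.001  -1.    ] rz 0.0048
```

>>> arm_command(
  targets=[
    {"dx":0,"dy":0,"dz":0.025,"rx":0,"ry":0,"rz":0},
    {"dx":0,"dy":0,"dz":0.03,"rx":0,"ry":0,"rz":0},
    {"dx":0,"dy":0,"dz":0.03,"rx":0,"ry":0,"rz":0},
    {"dx":0,"dy":0,"dz":0.014,"rx":0,"ry":0,"rz":0},
    {"dx":0,"dy":0,"dz":0.008,"rx":0,"ry":0,"rz":0},
    {"dx":0,"dy":0,"dz":0.003,"rx":0,"ry":0,"rz":0},
    {"dx":0,"dy":0,"dz":0.001,"rx":0,"ry":0,"rz":0},
    {"dx":0,"dy":0,"dz":0,"rx":0,"ry":0,"rz":0},
  ],
)

```text
clock: 19.92
tool_pos: [0.4554, 0.2531, 0.112]
tcp_rot: [2.382, 2.047, 0.002]
wrist_force: [0.3, 0.9, -1.1]
opening: 0.0299
finger_force: 59.7
```

>>> arm_command(
  targets=[
    {"dx":0,"dy":0,"dz":0.001,"rx":0,"ry":0,"rz":0},
    {"dx":0,"dy":0,"dz":0,"rx":0,"ry":0,"rz":0},
    {"dx":0,"dy":0,"dz":0,"rx":0,"ry":0,"rz":0},
  ],
)

```text
clock: 20.17
tool_pos: [0.4554, 0.2532, 0.1113]
tcp_rot: [2.382, 2.047, 0.003]
wrist_force: [0.2, 0.4, -1.7]
opening: 0.0298
finger_force: 59.7
```

>>> arm_command(
  targets=[
    {"dx":0,"dy":0,"dz":0.001,"rx":0,"ry":0,"rz":0},
    {"dx":0,"dy":0,"dz":0.001,"rx":0,"ry":0,"rz":0},
    {"dx":0,"dy":0,"dz":0.001,"rx":0,"ry":0,"rz":0},
    {"dx":0,"dy":0,"dz":0.001,"rx":0,"ry":0,"rz":0},
    {"dx":0,"dy":0,"dz":0,"rx":0,"ry":0,"rz":0},
    {"dx":0,"dy":0,"dz":0,"rx":0,"ry":0,"rz":0},
  ],
)

```text
clock: 20.67
tool_pos: [0.4548, 0.2531, 0.1065]
tcp_rot: [-2.383, -2.048, -0.0]
wrist_force: [-0.8, -1.0, 0.9]
opening: 0.0293
finger_force: 60.2
```

>>> arm_command(
  targets=[
    {"dx":0,"dy":0,"dz":0.0005,"rx":0,"ry":0,"rz":0},
    {"dx":0,"dy":0,"dz":0,"rx":0,"ry":0,"rz":0},
  ],
)

```text
clock: 20.83
tool_pos: [0.4549, 0.2532, 0.1065]
tcp_rot: [-2.383, -2.047, -0.0]
wrist_force: [-1.6, 0.2, 3.1]
opening: 0.0293
finger_force: 60.6
```

>>> arm_command(
  targets=[
    {"dx":0,"dy":0,"dz":0,"rx":0,"ry":0,"rz":0},
    {"dx":0,"dy":0,"dz":0,"rx":0,"ry":0,"rz":0},
    {"dx":0,"dy":0,"dz":0,"rx":0,"ry":0,"rz":0},
    {"dx":0,"dy":0,"dz":0,"rx":0,"ry":0,"rz":0},
    {"dx":0,"dy":0,"dz":-0.02,"rx":0,"ry":0,"rz":0},
    {"dx":0,"dy":0,"dz":-0.04,"rx":0,"ry":0,"rz":0},
    {"dx":0,"dy":0,"dz":-0.04,"rx":0,"ry":0,"rz":0},
    {"dx":0,"dy":0,"dz":-0.04,"rx":0,"ry":0,"rz":0},
  ],
  grip=1,
)

```text
clock: 21.5
tool_pos: [0.4542, 0.2528, 0.2467]
tcp_rot: [-2.382, -2.047, 0.002]
wrist_force: [0.8, 0.5, -0.1]
opening: 0.0854
finger_force: 0.0
```

>>> arm_command(
  targets=[
    {"dx":-0.029,"dy":0.028,"dz":0,"rx":0,"ry":0,"rz":0},
    {"dx":-0.029,"dy":0.028,"dz":0,"rx":0,"ry":0,"rz":0},
    {"dx":-0.029,"dy":0.028,"dz":0,"rx":0,"ry":0,"rz":0},
    {"dx":-0.029,"dy":0.028,"dz":0,"rx":0,"ry":0,"rz":0},
    {"dx":-0.029,"dy":0.028,"dz":0,"rx":0,"ry":0,"rz":0},
    {"dx":-0.029,"dy":0.028,"dz":0,"rx":0,"ry":0,"rz":0},
    {"dx":-0.029,"dy":0.028,"dz":0,"rx":0,"ry":0,"rz":0},
    {"dx":-0.029,"dy":0.028,"dz":0,"rx":0,"ry":0,"rz":0},
  ],
)

```text
clock: 22.17
tool_pos: [0.6422, -0.012, 0.2455]
tcp_rot: [2.383, 2.047, 0.0]
wrist_force: [0.0, 0.4, 1.0]
opening: 0.085
finger_force: 0.0
```

>>> arm_command(
  targets=[
    {"dx":0,"dy":0,"dz":0,"rx":0,"ry":0,"rz":0.122},
    {"dx":0,"dy":0,"dz":0,"rx":0,"ry":0,"rz":0.122},
    {"dx":0,"dy":0,"dz":0,"rx":0,"ry":0,"rz":0.122},
    {"dx":0,"dy":0,"dz":0,"rx":0,"ry":0,"rz":0.122},
    {"dx":0,"dy":0,"dz":0,"rx":0,"ry":0,"rz":0.122},
    {"dx":0,"dy":0,"dz":0,"rx":0,"ry":0,"rz":0.122},
    {"dx":0,"dy":0,"dz":0,"rx":0,"ry":0,"rz":0.122},
    {"dx":0,"dy":0,"dz":0,"rx":0,"ry":0,"rz":0.122},
  ],
)

```text
clock: 22.83
tool_pos: [0.6413, -0.0101, 0.2453]
tcp_rot: [-3.067, -0.682, 0.001]
wrist_force: [-1.1, 0.8, -1.2]
opening: 0.0851
finger_force: 0.0
```

>>> arm_command(
  targets=[
    {"dx":0,"dy":0,"dz":0,"rx":0,"ry":0,"rz":0.122},
    {"dx":0,"dy":0,"dz":0,"rx":0,"ry":0,"rz":0.122},
    {"dx":0,"dy":0,"dz":0,"rx":0,"ry":0,"rz":0.122},
    {"dx":0,"dy":0,"dz":0,"rx":0,"ry":0,"rz":0.122},
    {"dx":0,"dy":0,"dz":0,"rx":0,"ry":0,"rz":0.11},
    {"dx":0,"dy":0,"dz":0,"rx":0,"ry":0,"rz":0},
    {"dx":0,"dy":0,"dz":0,"rx":0,"ry":0,"rz":0},
  ],
)

```text
clock: 23.42
tool_pos: [0.6413, -0.0101, 0.2455]
tcp_rot: [3.133, -0.238, -0.0]
wrist_force: [0.3, 0.9, -0.4]
opening: 0.0853
finger_force: 0.0
```

```bash
python3 fit.py w3; python3 - <<'E'
from h import *
from cell import bot
tool(bot,[.641,-.0115,.12],-.155)
f=bot.grab_frame("top");W=cloud(f);x,y,z=W[...,0],W[...,1],W[...,2]
m=((x>.35)&(x<.6)&(y>.2)&(y<.45)&(z>.118)&(z<.15)).astype(np.uint8);k,l,st,_=cv2.connectedComponentsWithStats(m)
for i in range(1,k):
    if st[i,4]>20: print(np.median(W[l==i],0))
a=cv2.imread("pics/w3.png");cv2.imwrite("pics/m3.png",np.hstack([cv2.resize(a,(400,300)),cv2.resize(f["color"][130:330,80:347],(400,300))]))
E
```

```text
pos [ 0.6413 -0.0101  0.2456] yaw -0.1516 tool d [-0.0424 -0.0037 -0.1044] tilt [-2.e-04 -0.e+00 -1.e+00] rz -1.5766 
0.045 5066 zmed 0.0546 rect mm [620.8 -10.8] [259.6 140.5] 81.8 circ [621.2  -9.8]
0.045 795 zmed 0.0505 rect mm [674.6  74.8] [28.8 29.2] 83.0 circ [674.3  75. ]
0.045 1292 zmed 0.0571 rect mm [ 645. -104.] [36.3 35.9] 81.8 circ [ 644.9 -103.7]
0.045 2725 zmed 0.0514 rect mm [641.5 -11.4] [56.1 56.6] 80.3 circ [641.4 -11.3]
0.045 166 zmed 0.0573 rect mm [480.4 244.6] [11.   3.5] 65.4 circ [480.7 244.4]
pos [ 0.6413 -0.0101  0.2456] yaw -0.1516 tool d [-0.      0.0014  0.1256] tilt [-2.e-04 -0.e+00 -1.e+00] rz 0.0034 
[0.47370718 0.37946399 0.12210626]
[0.46098591 0.31619457 0.14113612]
[0.45603953 0.24983087 0.13949536]
```

View pics/m3.png

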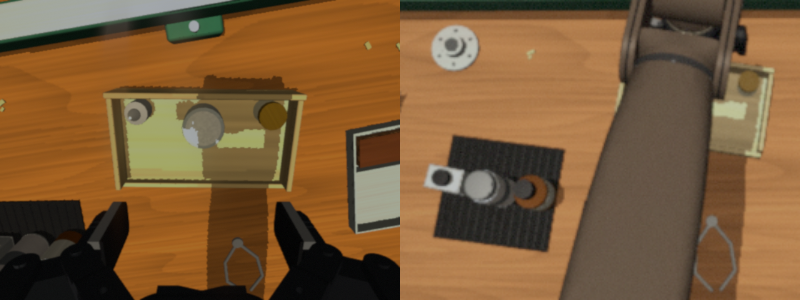

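The wrist view shows only the tin, glue and jar in the rack, with the tin centred at (203,127). The top view shows all three containers standing on the mat. I descend on the tin.

>>> arm_command(
  targets=[
    {"dx":0,"dy":0.001,"dz":0.035,"rx":0,"ry":0,"rz":0},
    {"dx":0,"dy":0,"dz":0.035,"rx":0,"ry":0,"rz":0},
    {"dx":0,"dy":0,"dz":0.035,"rx":0,"ry":0,"rz":0},
    {"dx":0,"dy":0,"dz":0.035,"rx":0,"ry":0,"rz":0},
    {"dx":0,"dy":0,"dz":0.03,"rx":0,"ry":0,"rz":0},
    {"dx":0,"dy":0,"dz":0.015,"rx":0,"ry":0,"rz":0},
    {"dx":0,"dy":0,"dz":0,"rx":0,"ry":0,"rz":0},
    {"dx":0,"dy":0,"dz":0,"rx":0,"ry":0,"rz":0},
  ],
)

```text
clock: 24.18
tool_pos: [0.6413, -0.0111, 0.0608]
tcp_rot: [-3.132, 0.241, 0.001]
wrist_force: [0.9, 0.1, 0.4]
opening: 0.0855
finger_force: 0.0
```

```bash
python3 -c "
from h import *
from cell import bot
tool(bot,[.6415,-.0115,.017],-.155)"
```

```text
pos [ 0.6413 -0.0111  0.0608] yaw -0.1535 tool d [0.0003 0.0004 0.0438] tilt [-6.e-04  1.e-04 -1.e+00] rz 0.0015
```

>>> arm_command(
  targets=[
    {"dx":0,"dy":0,"dz":0.02,"rx":0,"ry":0,"rz":0},
    {"dx":0,"dy":0,"dz":0.015,"rx":0,"ry":0,"rz":0},
    {"dx":0,"dy":0,"dz":0.008,"rx":0,"ry":0,"rz":0},
    {"dx":0,"dy":0,"dz":0,"rx":0,"ry":0,"rz":0},
    {"dx":0,"dy":0,"dz":0,"rx":0,"ry":0,"rz":0},
  ],
)

```text
clock: 24.6
tool_pos: [0.6413, -0.011, 0.018]
tcp_rot: [-3.132, 0.242, 0.0]
wrist_force: [-0.3, 0.7, -0.4]
opening: 0.0855
finger_force: 0.0
```

>>> arm_command(
  targets=[
    {"dx":0,"dy":0,"dz":0,"rx":0,"ry":0,"rz":0},
    {"dx":0,"dy":0,"dz":0,"rx":0,"ry":0,"rz":0},
    {"dx":0,"dy":0,"dz":0,"rx":0,"ry":0,"rz":0},
    {"dx":0,"dy":0,"dz":0,"rx":0,"ry":0,"rz":0},
    {"dx":0,"dy":0,"dz":0,"rx":0,"ry":0,"rz":0},
    {"dx":0,"dy":0,"dz":0,"rx":0,"ry":0,"rz":0},
  ],
  grip=0,
)

```text
clock: 25.1
tool_pos: [0.6425, -0.0113, 0.0194]
tcp_rot: [3.132, -0.242, 0.005]
wrist_force: [0.2, -0.4, 5.7]
opening: 0.0571
finger_force: 64.2
```

>>> arm_command(
  targets=[
    {"dx":0,"dy":0,"dz":-0.02,"rx":0,"ry":0,"rz":0},
    {"dx":0,"dy":0,"dz":-0.035,"rx":0,"ry":0,"rz":0},
    {"dx":0,"dy":0,"dz":-0.035,"rx":0,"ry":0,"rz":0},
    {"dx":0,"dy":0,"dz":-0.02,"rx":0,"ry":0,"rz":0},
    {"dx":-0.006,"dy":0.018,"dz":0,"rx":0,"ry":0,"rz":0},
    {"dx":-0.0115,"dy":0.035,"dz":0,"rx":0,"ry":0,"rz":0},
    {"dx":-0.0115,"dy":0.035,"dz":0,"rx":0,"ry":0,"rz":0},
    {"dx":-0.0115,"dy":0.035,"dz":0,"rx":0,"ry":0,"rz":0},
  ],
)

```text
clock: 25.77
tool_pos: [0.5808, -0.1267, 0.1269]
tcp_rot: [-3.132, 0.24, 0.002]
wrist_force: [0.8, -0.4, -1.9]
opening: 0.0565
finger_force: 64.1
```

>>> arm_command(
  targets=[
    {"dx":-0.0115,"dy":0.035,"dz":0,"rx":0,"ry":0,"rz":0},
    {"dx":-0.0115,"dy":0.035,"dz":0,"rx":0,"ry":0,"rz":0},
    {"dx":-0.0115,"dy":0.035,"dz":0,"rx":0,"ry":0,"rz":0},
    {"dx":-0.0115,"dy":0.035,"dz":0,"rx":0,"ry":0,"rz":0},
    {"dx":-0.0115,"dy":0.035,"dz":0,"rx":0,"ry":0,"rz":0},
    {"dx":-0.0115,"dy":0.035,"dz":0,"rx":0,"ry":0,"rz":0},
    {"dx":-0.006,"dy":0.015,"dz":0,"rx":0,"ry":0,"rz":0},
    {"dx":0,"dy":0,"dz":0,"rx":0,"ry":0,"rz":0},
  ],
)

```text
clock: 26.43
tool_pos: [0.4713, -0.34, 0.127]
tcp_rot: [3.132, -0.249, -0.002]
wrist_force: [1.1, 0.5, -1.5]
opening: 0.0566
finger_force: 64.1
```

```bash
python3 - <<'E'
from h import *
from cell import bot
tool(bot,[.475,-.337,.018],-.155)
f=bot.grab_frame("wrist");cv2.imwrite("pics/w4.png",f["color"])
for n in (.0215,):
  for q in((-.09,.1),(.09,.1),(-.09,-.1),(.09,-.1),(-.032,0)):
    c,s=np.cos(.053),np.sin(.053);p=[.5072+c*q[0]-s*q[1],-.3354+s*q[0]+c*q[1],n if q[1] else .003];u=w2pix(f,p);print(u.round());cv2.circle(f["color"],tuple(int(v) for v in u),4,(0,255,0),1)
cv2.imwrite("pics/w4.png",f["color"])
E
```

```text
pos [ 0.4713 -0.34    0.127 ] yaw -0.1588 tool d [ 0.0033 -0.0035  0.109 ] tilt [-1.4e-03  1.0e-04 -1.0e+00] rz -0.0038 
[171. 298.]
[83. 58.]
[424. 250.]
[398. -18.]
[278. 198.]
```

View pics/w4.png

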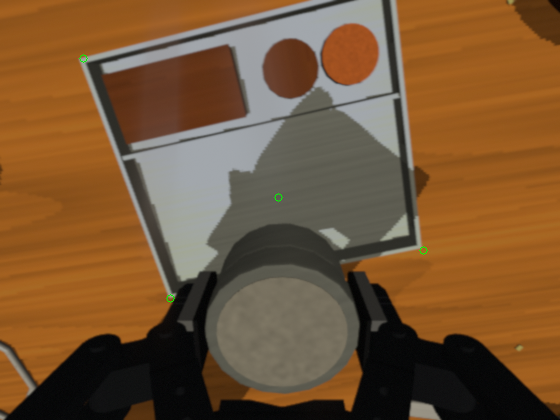

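The projected tray corners fall on the real ones, and the bay centre is at (278,198). I lower the tin.

>>> arm_command(
  targets=[
    {"dx":0.003,"dy":-0.003,"dz":0.02,"rx":0,"ry":0,"rz":0},
    {"dx":0,"dy":0,"dz":0.03,"rx":0,"ry":0,"rz":0},
    {"dx":0,"dy":0,"dz":0.03,"rx":0,"ry":0,"rz":0},
    {"dx":0,"dy":0,"dz":0.014,"rx":0,"ry":0,"rz":0},
    {"dx":0,"dy":0,"dz":0.01,"rx":0,"ry":0,"rz":0},
    {"dx":0,"dy":0,"dz":0.005,"rx":0,"ry":0,"rz":0},
    {"dx":0,"dy":0,"dz":0.001,"rx":0,"ry":0,"rz":0},
    {"dx":0,"dy":0,"dz":0,"rx":0,"ry":0,"rz":0},
  ],
)

```text
clock: 27.15
tool_pos: [0.4777, -0.3346, 0.0184]
tcp_rot: [3.132, -0.241, 0.001]
wrist_force: [-1.0, 0.6, -1.3]
opening: 0.0566
finger_force: 64.1
```

>>> arm_command(
  targets=[
    {"dx":0,"dy":0,"dz":0.001,"rx":0,"ry":0,"rz":0},
    {"dx":0,"dy":0,"dz":0,"rx":0,"ry":0,"rz":0},
    {"dx":0,"dy":0,"dz":0,"rx":0,"ry":0,"rz":0},
  ],
)

```text
clock: 27.4
tool_pos: [0.4776, -0.3352, 0.0179]
tcp_rot: [3.131, -0.242, 0.002]
wrist_force: [0.7, -0.3, -1.5]
opening: 0.0567
finger_force: 64.1
```

>>> arm_command(
  targets=[
    {"dx":0,"dy":0,"dz":0.002,"rx":0,"ry":0,"rz":0},
    {"dx":0,"dy":0,"dz":0.002,"rx":0,"ry":0,"rz":0},
    {"dx":0,"dy":0,"dz":0.001,"rx":0,"ry":0,"rz":0},
    {"dx":0,"dy":0,"dz":0,"rx":0,"ry":0,"rz":0},
    {"dx":0,"dy":0,"dz":0,"rx":0,"ry":0,"rz":0},
  ],
)

```text
clock: 27.82
tool_pos: [0.4771, -0.3349, 0.0124]
tcp_rot: [3.132, -0.242, -0.0]
wrist_force: [-1.4, 1.4, 4.4]
opening: 0.0564
finger_force: 64.5
```

>>> arm_command(
  targets=[
    {"dx":0,"dy":0,"dz":0.001,"rx":0,"ry":0,"rz":0},
    {"dx":0,"dy":0,"dz":0,"rx":0,"ry":0,"rz":0},
    {"dx":0,"dy":0,"dz":0,"rx":0,"ry":0,"rz":0},
  ],
)

```text
clock: 28.07
tool_pos: [0.4771, -0.3349, 0.0124]
tcp_rot: [-3.132, 0.242, 0.001]
wrist_force: [-5.5, 3.4, 11.0]
opening: 0.0564
finger_force: 65.2
```

>>> arm_command(
  targets=[
    {"dx":0,"dy":0,"dz":0,"rx":0,"ry":0,"rz":0},
    {"dx":0,"dy":0,"dz":0,"rx":0,"ry":0,"rz":0},
    {"dx":0,"dy":0,"dz":0,"rx":0,"ry":0,"rz":0},
    {"dx":0,"dy":0,"dz":0,"rx":0,"ry":0,"rz":0},
    {"dx":0,"dy":0,"dz":-0.02,"rx":0,"ry":0,"rz":0},
    {"dx":0,"dy":0,"dz":-0.04,"rx":0,"ry":0,"rz":0},
    {"dx":0,"dy":0,"dz":-0.04,"rx":0,"ry":0,"rz":0},
    {"dx":0,"dy":0,"dz":-0.04,"rx":0,"ry":0,"rz":0},
  ],
  grip=1,
)

```text
clock: 28.73
tool_pos: [0.4765, -0.3342, 0.1513]
tcp_rot: [-3.131, 0.242, 0.002]
wrist_force: [1.0, -1.4, 0.0]
opening: 0.0856
finger_force: 0.0
```

>>> arm_command(
  targets=[
    {"dx":0,"dy":0,"dz":-0.04,"rx":0,"ry":0,"rz":0},
    {"dx":0,"dy":0,"dz":-0.04,"rx":0,"ry":0,"rz":0},
    {"dx":0,"dy":0,"dz":0,"rx":0,"ry":0,"rz":0},
    {"dx":0,"dy":0,"dz":0,"rx":0,"ry":0,"rz":0},
  ],
)

```text
clock: 29.07
tool_pos: [0.4784, -0.336, 0.2347]
tcp_rot: [3.127, -0.241, 0.009]
wrist_force: [0.5, 0.8, -0.3]
opening: 0.0852
finger_force: 0.0
```

```bash
python3 - <<'E'
from h import *
from cell import bot
tool(bot,[.455,.253,.23],1.42)
f=bot.grab_frame("wrist");g=bot.grab_frame("top")
W=cloud(f);x,y,z=W[...,0],W[...,1],W[...,2]
m=(x>.43)&(x<.53)&(y>-.39)&(y<-.28)&(z>.035)&(z<.06)
print("tin",np.median(W[m],0),W[m].min(0),W[m].max(0))
W=cloud(g);x,y,z=W[...,0],W[...,1],W[...,2]
m=((x>.35)&(x<.6)&(y>.2)&(y<.45)&(z>.118)&(z<.15)).astype(np.uint8);k,l,st,_=cv2.connectedComponentsWithStats(m)
for i in range(1,k):
    if st[i,4]>20: print(np.median(W[l==i],0))
cv2.imwrite("pics/m5.png",np.hstack([cv2.resize(f["color"],(400,300)),cv2.resize(g["color"][130:330,80:347],(400,300))]))
E
```

```text
pos [ 0.4784 -0.336   0.2347] yaw -0.1541 tool d [-0.1136 -0.5784  0.0014] tilt [ 0.0055 -0.0054 -1.    ] rz -1.5741 
tin [ 0.47841915 -0.33392122  0.04446682] [ 0.44840495 -0.36213692  0.03511442] [ 0.50569271 -0.30494926  0.04701177]
[0.47364491 0.37845394 0.12273645]
[0.46103927 0.3162354  0.14103745]
[0.45578706 0.24996784 0.13951814]
```

View pics/m5.png

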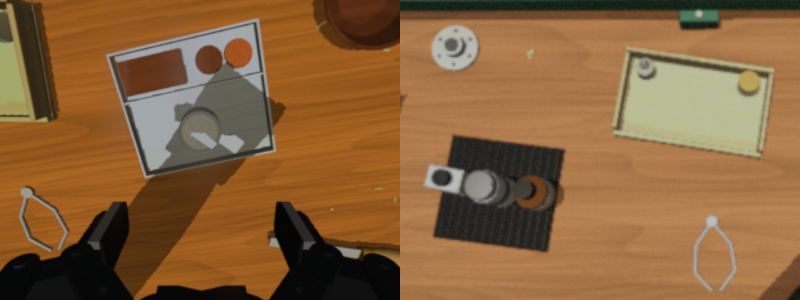

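The tin lies flat mid-bay (wrist picture 200,130), and the three still stand on the mat. I go back for the bottle.

>>> arm_command(
  targets=[
    {"dx":-0.0075,"dy":-0.0385,"dz":0,"rx":0,"ry":0,"rz":0},
    {"dx":-0.0075,"dy":-0.0385,"dz":0,"rx":0,"ry":0,"rz":0},
    {"dx":-0.0075,"dy":-0.0385,"dz":0,"rx":0,"ry":0,"rz":0},
    {"dx":-0.0075,"dy":-0.0385,"dz":0,"rx":0,"ry":0,"rz":0},
    {"dx":-0.0075,"dy":-0.0385,"dz":0,"rx":0,"ry":0,"rz":0},
    {"dx":-0.0075,"dy":-0.0385,"dz":0,"rx":0,"ry":0,"rz":0},
    {"dx":-0.0075,"dy":-0.0385,"dz":0,"rx":0,"ry":0,"rz":0},
    {"dx":-0.0075,"dy":-0.0385,"dz":0,"rx":0,"ry":0,"rz":0},
  ],
)

```text
clock: 29.83
tool_pos: [0.4633, -0.019, 0.228]
tcp_rot: [-3.131, 0.243, 0.007]
wrist_force: [0.5, 0.3, -0.3]
opening: 0.0858
finger_force: 0.0
```

>>> arm_command(
  targets=[
    {"dx":-0.0075,"dy":-0.0385,"dz":0,"rx":0,"ry":0,"rz":0},
    {"dx":-0.0075,"dy":-0.0385,"dz":0,"rx":0,"ry":0,"rz":0},
    {"dx":-0.0075,"dy":-0.0385,"dz":0,"rx":0,"ry":0,"rz":0},
    {"dx":-0.0075,"dy":-0.0385,"dz":0,"rx":0,"ry":0,"rz":0},
    {"dx":-0.0075,"dy":-0.0385,"dz":0,"rx":0,"ry":0,"rz":0},
    {"dx":-0.0075,"dy":-0.0385,"dz":0,"rx":0,"ry":0,"rz":0},
    {"dx":0,"dy":0,"dz":0,"rx":0,"ry":0,"rz":-0.122},
    {"dx":0,"dy":0,"dz":0,"rx":0,"ry":0,"rz":-0.122},
  ],
)

```text
clock: 30.5
tool_pos: [0.4541, 0.2161, 0.2276]
tcp_rot: [3.137, 0.157, -0.009]
wrist_force: [-0.8, -0.6, -0.3]
opening: 0.0856
finger_force: 0.0
```

>>> arm_command(
  targets=[
    {"dx":0,"dy":0,"dz":0,"rx":0,"ry":0,"rz":-0.122},
    {"dx":0,"dy":0,"dz":0,"rx":0,"ry":0,"rz":-0.122},
    {"dx":0,"dy":0,"dz":0,"rx":0,"ry":0,"rz":-0.122},
    {"dx":0,"dy":0,"dz":0,"rx":0,"ry":0,"rz":-0.122},
    {"dx":0,"dy":0,"dz":0,"rx":0,"ry":0,"rz":-0.122},
    {"dx":0,"dy":0,"dz":0,"rx":0,"ry":0,"rz":-0.122},
    {"dx":0,"dy":0,"dz":0,"rx":0,"ry":0,"rz":-0.122},
    {"dx":0,"dy":0,"dz":0,"rx":0,"ry":0,"rz":-0.122},
  ],
)

```text
clock: 31.17
tool_pos: [0.4547, 0.2137, 0.2276]
tcp_rot: [-2.7, -1.603, 0.008]
wrist_force: [0.1, 0.1, 0.0]
opening: 0.0855
finger_force: 0.0
```

>>> arm_command(
  targets=[
    {"dx":0,"dy":0,"dz":0,"rx":0,"ry":0,"rz":-0.122},
    {"dx":0,"dy":0,"dz":0,"rx":0,"ry":0,"rz":-0.122},
    {"dx":0,"dy":0,"dz":0,"rx":0,"ry":0,"rz":-0.11},
    {"dx":0,"dy":0,"dz":0,"rx":0,"ry":0,"rz":0},
    {"dx":0,"dy":0,"dz":0,"rx":0,"ry":0,"rz":0},
  ],
)

```text
clock: 31.58
tool_pos: [0.455, 0.2138, 0.2285]
tcp_rot: [-2.384, -2.043, 0.006]
wrist_force: [-0.6, 0.9, -0.2]
opening: 0.0853
finger_force: 0.0
```

```bash
python3 -c "
from h import *
from cell import bot
tool(bot,[.4548,.2531,.107],1.42)"
```

```text
pos [0.455  0.2138 0.2285] yaw 1.4169 tool d [ 0.039  -0.0058  0.1215] tilt [-4.e-03 -9.e-04 -1.e+00] rz -0.0031
```

>>> arm_command(
  targets=[
    {"dx":0.02,"dy":-0.003,"dz":0,"rx":0,"ry":0,"rz":0},
    {"dx":0.019,"dy":-0.002,"dz":0,"rx":0,"ry":0,"rz":0},
    {"dx":0,"dy":0,"dz":0.03,"rx":0,"ry":0,"rz":0},
    {"dx":0,"dy":0,"dz":0.035,"rx":0,"ry":0,"rz":0},
    {"dx":0,"dy":0,"dz":0.035,"rx":0,"ry":0,"rz":0},
    {"dx":0,"dy":0,"dz":0.02,"rx":0,"ry":0,"rz":0},
    {"dx":0,"dy":0,"dz":0,"rx":0,"ry":0,"rz":0},
    {"dx":0,"dy":0,"dz":0,"rx":0,"ry":0,"rz":0},
  ],
)

```text
clock: 32.25
tool_pos: [0.4557, 0.253, 0.1091]
tcp_rot: [-2.383, -2.044, 0.006]
wrist_force: [-0.4, 0.2, 0.2]
opening: 0.0851
finger_force: 0.0
```

```bash
python3 -c "
from h import *
from cell import bot
tool(bot,[.4548,.2531,.107],1.42)"
```

```text
pos [0.4557 0.253  0.1091] yaw 1.4182 tool d [ 0.     -0.0009  0.0021] tilt [-0.0042 -0.0013 -1.    ] rz -0.0018
```

>>> arm_command(
  targets=[
    {"dx":0,"dy":0,"dz":0.002,"rx":0,"ry":0,"rz":0},
    {"dx":0,"dy":0,"dz":0,"rx":0,"ry":0,"rz":0},
    {"dx":0,"dy":0,"dz":0,"rx":0,"ry":0,"rz":0},
    {"dx":0,"dy":0,"dz":0,"rx":0,"ry":0,"rz":0},
    {"dx":0,"dy":0,"dz":0,"rx":0,"ry":0,"rz":0},
    {"dx":0,"dy":0,"dz":0,"rx":0,"ry":0,"rz":0},
    {"dx":0,"dy":0,"dz":0,"rx":0,"ry":0,"rz":0},
    {"dx":0,"dy":0,"dz":0,"rx":0,"ry":0,"rz":0},
  ],
  grip=0,
)

```text
clock: 32.92
tool_pos: [0.4573, 0.2538, 0.1103]
tcp_rot: [-2.383, -2.047, -0.002]
wrist_force: [-2.3, 0.0, 5.5]
opening: 0.0294
finger_force: 58.8
```

>>> arm_command(
  targets=[
    {"dx":0,"dy":0,"dz":-0.02,"rx":0,"ry":0,"rz":0},
    {"dx":0,"dy":0,"dz":-0.035,"rx":0,"ry":0,"rz":0},
    {"dx":0,"dy":0,"dz":-0.035,"rx":0,"ry":0,"rz":0},
    {"dx":0,"dy":0,"dz":-0.02,"rx":0,"ry":0,"rz":0},
    {"dx":-0.016,"dy":0.009,"dz":0,"rx":0,"ry":0,"rz":0},
    {"dx":-0.032,"dy":0.019,"dz":0,"rx":0,"ry":0,"rz":0},
    {"dx":-0.032,"dy":0.019,"dz":0,"rx":0,"ry":0,"rz":0},
    {"dx":-0.032,"dy":0.019,"dz":0,"rx":0,"ry":0,"rz":0},
  ],
)

```text
clock: 33.58
tool_pos: [0.5052, 0.1316, 0.2184]
tcp_rot: [2.381, 2.049, -0.0]
wrist_force: [0.1, 0.2, -1.7]
opening: 0.0295
finger_force: 59.9
```

>>> arm_command(
  targets=[
    {"dx":-0.032,"dy":0.019,"dz":0,"rx":0,"ry":0,"rz":0},
    {"dx":-0.032,"dy":0.019,"dz":0,"rx":0,"ry":0,"rz":0},
    {"dx":-0.032,"dy":0.019,"dz":0,"rx":0,"ry":0,"rz":0},
    {"dx":-0.032,"dy":0.019,"dz":0,"rx":0,"ry":0,"rz":0},
    {"dx":-0.032,"dy":0.019,"dz":0,"rx":0,"ry":0,"rz":0},
    {"dx":-0.032,"dy":0.019,"dz":0,"rx":0,"ry":0,"rz":0},
    {"dx":-0.016,"dy":0.009,"dz":0,"rx":0,"ry":0,"rz":0},
    {"dx":0,"dy":0,"dz":0,"rx":0,"ry":0,"rz":0},
  ],
)

```text
clock: 34.25
tool_pos: [0.5963, -0.0953, 0.2179]
tcp_rot: [2.387, 2.042, -0.002]
wrist_force: [-0.7, 0.2, -1.2]
opening: 0.0295
finger_force: 59.9
```

```bash
python3 -c "
from h import *
from cell import bot
tool(bot,[.5957,-.0935,.113],1.42)"
```

```text
pos [ 0.5963 -0.0953  0.2179] yaw 1.4154 tool d [ 0.0018 -0.0009  0.1049] tilt [-3.0e-04 -1.3e-03 -1.0e+00] rz -0.0046
```

>>> arm_command(
  targets=[
    {"dx":0.001,"dy":0,"dz":0.02,"rx":0,"ry":0,"rz":0},
    {"dx":0,"dy":0,"dz":0.03,"rx":0,"ry":0,"rz":0},
    {"dx":0,"dy":0,"dz":0.025,"rx":0,"ry":0,"rz":0},
    {"dx":0,"dy":0,"dz":0.012,"rx":0,"ry":0,"rz":0},
    {"dx":0,"dy":0,"dz":0.007,"rx":0,"ry":0,"rz":0},
    {"dx":0,"dy":0,"dz":0.003,"rx":0,"ry":0,"rz":0},
    {"dx":0,"dy":0,"dz":0,"rx":0,"ry":0,"rz":0},
    {"dx":0,"dy":0,"dz":0,"rx":0,"ry":0,"rz":0},
  ],
)

```text
clock: 34.92
tool_pos: [0.5969, -0.0905, 0.1235]
tcp_rot: [2.38, 2.046, 0.002]
wrist_force: [-0.9, 0.2, -2.3]
opening: 0.0298
finger_force: 59.8
```

```bash
python3 -c "
from h import *
from cell import bot
tool(bot,[.5957,-.0935,.113],1.42)"
```

```text
pos [ 0.5969 -0.0905  0.1235] yaw 1.4202 tool d [-0.0032 -0.0008  0.0105] tilt [ 2.7e-03 -8.0e-04 -1.0e+00] rz 0.0002
```

>>> arm_command(
  targets=[
    {"dx":-0.002,"dy":-0.001,"dz":0.003,"rx":0,"ry":0,"rz":0},
    {"dx":0,"dy":0,"dz":0.002,"rx":0,"ry":0,"rz":0},
    {"dx":0,"dy":0,"dz":0.001,"rx":0,"ry":0,"rz":0},
    {"dx":0,"dy":0,"dz":0,"rx":0,"ry":0,"rz":0},
    {"dx":0,"dy":0,"dz":0,"rx":0,"ry":0,"rz":0},
  ],
)

```text
clock: 35.33
tool_pos: [0.5948, -0.0925, 0.1164]
tcp_rot: [2.382, 2.047, 0.001]
wrist_force: [-0.8, 0.3, -1.1]
opening: 0.0296
finger_force: 60.2
```

>>> arm_command(
  targets=[
    {"dx":0,"dy":0,"dz":0.001,"rx":0,"ry":0,"rz":0},
    {"dx":0,"dy":0,"dz":0.0005,"rx":0,"ry":0,"rz":0},
    {"dx":0,"dy":0,"dz":0,"rx":0,"ry":0,"rz":0},
    {"dx":0,"dy":0,"dz":0,"rx":0,"ry":0,"rz":0},
  ],
)

```text
clock: 35.67
tool_pos: [0.5951, -0.0925, 0.1163]
tcp_rot: [2.382, 2.047, 0.0]
wrist_force: [-2.7, 0.9, 5.5]
opening: 0.0298
finger_force: 60.9
```

>>> arm_command(
  targets=[
    {"dx":0,"dy":0,"dz":0,"rx":0,"ry":0,"rz":0},
    {"dx":0,"dy":0,"dz":0,"rx":0,"ry":0,"rz":0},
    {"dx":0,"dy":0,"dz":0,"rx":0,"ry":0,"rz":0},
    {"dx":0,"dy":0,"dz":0,"rx":0,"ry":0,"rz":0},
    {"dx":0,"dy":0,"dz":-0.02,"rx":0,"ry":0,"rz":0},
    {"dx":0,"dy":0,"dz":-0.04,"rx":0,"ry":0,"rz":0},
    {"dx":0,"dy":0,"dz":-0.04,"rx":0,"ry":0,"rz":0},
    {"dx":0,"dy":0,"dz":-0.03,"rx":0,"ry":0,"rz":0},
  ],
  grip=1,
)

```text
clock: 36.33
tool_pos: [0.5952, -0.0924, 0.2474]
tcp_rot: [2.381, 2.046, 0.002]
wrist_force: [0.2, -0.8, 0.2]
opening: 0.0856
finger_force: 0.0
```

>>> arm_command(
  targets=[
    {"dx":0.0355,"dy":-0.0176,"dz":0,"rx":0,"ry":0,"rz":0},
    {"dx":0.0355,"dy":-0.0176,"dz":0,"rx":0,"ry":0,"rz":0},
    {"dx":0.0355,"dy":-0.0176,"dz":0,"rx":0,"ry":0,"rz":0},
    {"dx":0.0355,"dy":-0.0176,"dz":0,"rx":0,"ry":0,"rz":0},
    {"dx":0.0355,"dy":-0.0176,"dz":0,"rx":0,"ry":0,"rz":0},
    {"dx":0.0355,"dy":-0.0176,"dz":0,"rx":0,"ry":0,"rz":0},
    {"dx":0.0355,"dy":-0.0176,"dz":0,"rx":0,"ry":0,"rz":0},
    {"dx":0.0355,"dy":-0.0176,"dz":0,"rx":0,"ry":0,"rz":0},
  ],
)

```text
clock: 37.0
tool_pos: [0.4971, 0.2114, 0.2443]
tcp_rot: [2.383, 2.047, 0.001]
wrist_force: [0.1, -0.4, 0.4]
opening: 0.0855
finger_force: 0.0
```

>>> arm_command(
  targets=[
    {"dx":0.0355,"dy":-0.0176,"dz":0,"rx":0,"ry":0,"rz":0},
    {"dx":0.0355,"dy":-0.0176,"dz":0,"rx":0,"ry":0,"rz":0},
    {"dx":0.0355,"dy":-0.0176,"dz":0,"rx":0,"ry":0,"rz":0},
    {"dx":0,"dy":0,"dz":0,"rx":0,"ry":0,"rz":0},
    {"dx":0,"dy":0,"dz":0,"rx":0,"ry":0,"rz":0},
  ],
)

```text
clock: 37.42
tool_pos: [0.4608, 0.3248, 0.244]
tcp_rot: [2.378, 2.053, -0.001]
wrist_force: [-0.0, -0.2, -0.0]
opening: 0.0856
finger_force: 0.0
```

```bash
python3 -c "
from h import *
from cell import bot
tool(bot,[.4619,.3234,.085],1.42)"
```

```text
pos [0.4608 0.3248 0.244 ] yaw 1.424 tool d [-0.0011  0.0013  0.159 ] tilt [-3.e-04 -3.e-04 -1.e+00] rz 0.004
```

>>> arm_command(
  targets=[
    {"dx":0,"dy":0.001,"dz":0.03,"rx":0,"ry":0,"rz":0.003},
    {"dx":0,"dy":0,"dz":0.035,"rx":0,"ry":0,"rz":0},
    {"dx":0,"dy":0,"dz":0.035,"rx":0,"ry":0,"rz":0},
    {"dx":0,"dy":0,"dz":0.035,"rx":0,"ry":0,"rz":0},
    {"dx":0,"dy":0,"dz":0.018,"rx":0,"ry":0,"rz":0},
    {"dx":0,"dy":0,"dz":0.005,"rx":0,"ry":0,"rz":0},
    {"dx":0,"dy":0,"dz":0,"rx":0,"ry":0,"rz":0},
    {"dx":0,"dy":0,"dz":0,"rx":0,"ry":0,"rz":0},
  ],
)

```text
clock: 38.08
tool_pos: [0.4641, 0.3225, 0.0875]
tcp_rot: [2.386, 2.042, 0.003]
wrist_force: [0.7, 0.4, 0.3]
opening: 0.0854
finger_force: 0.0
```

```bash
python3 -c "
from h import *
from cell import bot
tool(bot,[.4619,.3234,.085],1.42)"
```

```text
pos [0.4641 0.3225 0.0875] yaw 1.4157 tool d [ 0.0006 -0.0024  0.0024] tilt [ 1.7e-03  7.0e-04 -1.0e+00] rz -0.0043
```

>>> arm_command(
  targets=[
    {"dx":0,"dy":-0.002,"dz":0.002,"rx":0,"ry":0,"rz":0},
    {"dx":0,"dy":0,"dz":0,"rx":0,"ry":0,"rz":0},
    {"dx":0,"dy":0,"dz":0,"rx":0,"ry":0,"rz":0},
    {"dx":0,"dy":0,"dz":0,"rx":0,"ry":0,"rz":0},
    {"dx":0,"dy":0,"dz":0,"rx":0,"ry":0,"rz":0},
    {"dx":0,"dy":0,"dz":0,"rx":0,"ry":0,"rz":0},
    {"dx":0,"dy":0,"dz":0,"rx":0,"ry":0,"rz":0},
  ],
  grip=0,
)

```text
clock: 38.67
tool_pos: [0.4616, 0.3237, 0.0861]
tcp_rot: [2.385, 2.044, 0.003]
wrist_force: [-2.7, -0.3, 4.9]
opening: 0.0486
finger_force: 61.5
```

>>> arm_command(
  targets=[
    {"dx":0,"dy":0,"dz":-0.02,"rx":0,"ry":0,"rz":0},
    {"dx":0,"dy":0,"dz":-0.035,"rx":0,"ry":0,"rz":0},
    {"dx":0,"dy":0,"dz":-0.035,"rx":0,"ry":0,"rz":0},
    {"dx":0,"dy":0,"dz":-0.02,"rx":0,"ry":0,"rz":0},
    {"dx":-0.016,"dy":0.009,"dz":0,"rx":0,"ry":0,"rz":0},
    {"dx":-0.032,"dy":0.018,"dz":0,"rx":0,"ry":0,"rz":0},
    {"dx":-0.032,"dy":0.018,"dz":0,"rx":0,"ry":0,"rz":0},
    {"dx":-0.032,"dy":0.018,"dz":0,"rx":0,"ry":0,"rz":0},
  ],
)

```text
clock: 39.33
tool_pos: [0.5057, 0.2017, 0.194]
tcp_rot: [2.384, 2.046, -0.0]
wrist_force: [-0.3, 0.8, -1.8]
opening: 0.0485
finger_force: 62.4
```

>>> arm_command(
  targets=[
    {"dx":-0.032,"dy":0.018,"dz":0,"rx":0,"ry":0,"rz":0},
    {"dx":-0.032,"dy":0.018,"dz":0,"rx":0,"ry":0,"rz":0},
    {"dx":-0.032,"dy":0.018,"dz":0,"rx":0,"ry":0,"rz":0},
    {"dx":-0.032,"dy":0.018,"dz":0,"rx":0,"ry":0,"rz":0},
    {"dx":-0.032,"dy":0.018,"dz":0,"rx":0,"ry":0,"rz":0},
    {"dx":-0.02,"dy":0.011,"dz":0,"rx":0,"ry":0,"rz":0},
    {"dx":-0.01,"dy":0.005,"dz":0,"rx":0,"ry":0,"rz":0},
    {"dx":0,"dy":0,"dz":0,"rx":0,"ry":0,"rz":0},
  ],
)

```text
clock: 40.0
tool_pos: [0.5818, -0.0033, 0.1937]
tcp_rot: [-2.389, -2.04, 0.001]
wrist_force: [0.2, 0.2, -2.3]
opening: 0.0485
finger_force: 62.4
```

```bash
python3 -c "
from h import *
from cell import bot
tool(bot,[.5835,-.002,.09],1.42)"
```

```text
pos [ 0.5818 -0.0033  0.1937] yaw 1.4138 tool d [0.0016 0.0015 0.1037] tilt [-6.e-04 -3.e-04 -1.e+00] rz -0.0062
```

>>> arm_command(
  targets=[
    {"dx":0,"dy":0,"dz":0.02,"rx":0,"ry":0,"rz":-0.004},
    {"dx":0,"dy":0,"dz":0.03,"rx":0,"ry":0,"rz":0},
    {"dx":0,"dy":0,"dz":0.025,"rx":0,"ry":0,"rz":0},
    {"dx":0,"dy":0,"dz":0.012,"rx":0,"ry":0,"rz":0},
    {"dx":0,"dy":0,"dz":0.007,"rx":0,"ry":0,"rz":0},
    {"dx":0,"dy":0,"dz":0.003,"rx":0,"ry":0,"rz":0},
    {"dx":0,"dy":0,"dz":0,"rx":0,"ry":0,"rz":0},
    {"dx":0,"dy":0,"dz":0,"rx":0,"ry":0,"rz":0},
  ],
)

```text
clock: 40.67
tool_pos: [0.5827, -0.0011, 0.0989]
tcp_rot: [2.38, 2.048, 0.003]
wrist_force: [-0.2, -0.7, -1.6]
opening: 0.0483
finger_force: 62.5
```

```bash
python3 -c "
from h import *
from cell import bot
tool(bot,[.5835,-.002,.09],1.42)"
```

```text
pos [ 0.5827 -0.0011  0.0989] yaw 1.4213 tool d [-0.0008  0.0009  0.0089] tilt [ 2.7e-03 -4.0e-04 -1.0e+00] rz 0.0013
```

>>> arm_command(
  targets=[
    {"dx":0,"dy":0,"dz":0.003,"rx":0,"ry":0,"rz":0},
    {"dx":0,"dy":0,"dz":0.002,"rx":0,"ry":0,"rz":0},
    {"dx":0,"dy":0,"dz":0.001,"rx":0,"ry":0,"rz":0},
    {"dx":0,"dy":0,"dz":0,"rx":0,"ry":0,"rz":0},
    {"dx":0,"dy":0,"dz":0,"rx":0,"ry":0,"rz":0},
  ],
)

```text
clock: 41.08
tool_pos: [0.5821, -0.0014, 0.0922]
tcp_rot: [2.381, 2.048, 0.001]
wrist_force: [-0.8, 0.7, 2.3]
opening: 0.0487
finger_force: 62.6
```

>>> arm_command(
  targets=[
    {"dx":0,"dy":0,"dz":0.001,"rx":0,"ry":0,"rz":0},
    {"dx":0,"dy":0,"dz":0.0005,"rx":0,"ry":0,"rz":0},
    {"dx":0,"dy":0,"dz":0,"rx":0,"ry":0,"rz":0},
    {"dx":0,"dy":0,"dz":0,"rx":0,"ry":0,"rz":0},
  ],
)

```text
clock: 41.42
tool_pos: [0.5822, -0.0014, 0.0921]
tcp_rot: [2.381, 2.048, 0.0]
wrist_force: [-3.9, 0.4, 8.3]
opening: 0.0491
finger_force: 63.4
```

>>> arm_command(
  targets=[
    {"dx":0,"dy":0,"dz":0,"rx":0,"ry":0,"rz":0},
    {"dx":0,"dy":0,"dz":0,"rx":0,"ry":0,"rz":0},
    {"dx":0,"dy":0,"dz":0,"rx":0,"ry":0,"rz":0},
    {"dx":0,"dy":0,"dz":0,"rx":0,"ry":0,"rz":0},
    {"dx":0,"dy":0,"dz":-0.02,"rx":0,"ry":0,"rz":0},
    {"dx":0,"dy":0,"dz":-0.04,"rx":0,"ry":0,"rz":0},
    {"dx":0,"dy":0,"dz":-0.04,"rx":0,"ry":0,"rz":0},
    {"dx":0,"dy":0,"dz":-0.04,"rx":0,"ry":0,"rz":0},
  ],
  grip=1,
)

```text
clock: 42.08
tool_pos: [0.5809, -0.0012, 0.2304]
tcp_rot: [-2.381, -2.048, 0.002]
wrist_force: [0.9, -0.1, -0.0]
opening: 0.0856
finger_force: 0.0
```

>>> arm_command(
  targets=[
    {"dx":0.0368,"dy":-0.0166,"dz":0,"rx":0,"ry":0,"rz":0},
    {"dx":0.0368,"dy":-0.0166,"dz":0,"rx":0,"ry":0,"rz":0},
    {"dx":0.0368,"dy":-0.0166,"dz":0,"rx":0,"ry":0,"rz":0},
    {"dx":0.0368,"dy":-0.0166,"dz":0,"rx":0,"ry":0,"rz":0},
    {"dx":0.0368,"dy":-0.0166,"dz":0,"rx":0,"ry":0,"rz":0},
    {"dx":0.0368,"dy":-0.0166,"dz":0,"rx":0,"ry":0,"rz":0},
    {"dx":0.0368,"dy":-0.0166,"dz":0,"rx":0,"ry":0,"rz":0},
    {"dx":0.0368,"dy":-0.0166,"dz":0,"rx":0,"ry":0,"rz":0},
  ],
)

```text
clock: 42.75
tool_pos: [0.4933, 0.3114, 0.2296]
tcp_rot: [2.382, 2.049, 0.0]
wrist_force: [0.7, -0.3, -0.2]
opening: 0.0855
finger_force: 0.0
```

>>> arm_command(
  targets=[
    {"dx":0.0368,"dy":-0.0166,"dz":0,"rx":0,"ry":0,"rz":0},
    {"dx":0.0368,"dy":-0.0166,"dz":0,"rx":0,"ry":0,"rz":0},
    {"dx":0,"dy":0,"dz":0,"rx":0,"ry":0,"rz":0.04},
    {"dx":0,"dy":0,"dz":0,"rx":0,"ry":0,"rz":0},
    {"dx":0,"dy":0,"dz":0,"rx":0,"ry":0,"rz":0},
  ],
)

```text
clock: 43.17
tool_pos: [0.4721, 0.3875, 0.2292]
tcp_rot: [2.42, 2.003, -0.001]
wrist_force: [0.3, -0.8, 0.0]
opening: 0.0852
finger_force: 0.0
```

```bash
python3 -c "
from h import *
from cell import bot
tool(bot,[.4731,.3876,.083],1.38)"
```

```text
pos [0.4721 0.3875 0.2292] yaw 1.3826 tool d [0.0004 0.001  0.1462] tilt [-5.e-04 -8.e-04 -1.e+00] rz 0.0026
```

>>> arm_command(
  targets=[
    {"dx":0,"dy":0,"dz":0.03,"rx":0,"ry":0,"rz":0.002},
    {"dx":0,"dy":0,"dz":0.035,"rx":0,"ry":0,"rz":0},
    {"dx":0,"dy":0,"dz":0.035,"rx":0,"ry":0,"rz":0},
    {"dx":0,"dy":0,"dz":0.03,"rx":0,"ry":0,"rz":0},
    {"dx":0,"dy":0,"dz":0.014,"rx":0,"ry":0,"rz":0},
    {"dx":0,"dy":0,"dz":0,"rx":0,"ry":0,"rz":0},
    {"dx":0,"dy":0,"dz":0,"rx":0,"ry":0,"rz":0},
  ],
)

```text
clock: 43.75
tool_pos: [0.473, 0.3866, 0.0859]
tcp_rot: [-2.425, -1.997, 0.001]
wrist_force: [0.2, 0.5, 0.1]
opening: 0.0854
finger_force: 0.0
```

```bash
python3 -c "
from h import *
from cell import bot
tool(bot,[.4731,.3876,.083],1.38)"
```

```text
pos [0.473  0.3866 0.0859] yaw 1.3777 tool d [ 0.001  -0.0001  0.0029] tilt [-5.e-04 -4.e-04 -1.e+00] rz -0.0023
```

>>> arm_command(
  targets=[
    {"dx":0.001,"dy":0,"dz":0.002,"rx":0,"ry":0,"rz":0},
    {"dx":0,"dy":0,"dz":0,"rx":0,"ry":0,"rz":0},
    {"dx":0,"dy":0,"dz":0,"rx":0,"ry":0,"rz":0},
    {"dx":0,"dy":0,"dz":0,"rx":0,"ry":0,"rz":0},
    {"dx":0,"dy":0,"dz":0,"rx":0,"ry":0,"rz":0},
    {"dx":0,"dy":0,"dz":0,"rx":0,"ry":0,"rz":0},
    {"dx":0,"dy":0,"dz":0,"rx":0,"ry":0,"rz":0},
    {"dx":0,"dy":0,"dz":0,"rx":0,"ry":0,"rz":0},
  ],
  grip=0,
)

```text
clock: 44.42
tool_pos: [0.4738, 0.3891, 0.0856]
tcp_rot: [2.424, 1.998, 0.005]
wrist_force: [1.0, 0.8, 5.8]
opening: 0.0351
finger_force: 62.1
```

>>> arm_command(
  targets=[
    {"dx":0,"dy":0,"dz":-0.02,"rx":0,"ry":0,"rz":0},
    {"dx":0,"dy":0,"dz":-0.035,"rx":0,"ry":0,"rz":0},
    {"dx":0,"dy":0,"dz":-0.035,"rx":0,"ry":0,"rz":0},
    {"dx":0,"dy":0,"dz":-0.02,"rx":0,"ry":0,"rz":0},
    {"dx":-0.014,"dy":0.011,"dz":0,"rx":0,"ry":0,"rz":0},
    {"dx":-0.028,"dy":0.021,"dz":0,"rx":0,"ry":0,"rz":0},
    {"dx":-0.028,"dy":0.021,"dz":0,"rx":0,"ry":0,"rz":0},
    {"dx":-0.028,"dy":0.021,"dz":0,"rx":0,"ry":0,"rz":0},
  ],
)

```text
clock: 45.08
tool_pos: [0.5254, 0.2769, 0.192]
tcp_rot: [-2.422, -2.0, 0.005]
wrist_force: [0.1, 0.3, -2.7]
opening: 0.0355
finger_force: 61.2
```

>>> arm_command(
  targets=[
    {"dx":-0.028,"dy":0.021,"dz":0,"rx":0,"ry":0,"rz":0},
    {"dx":-0.028,"dy":0.021,"dz":0,"rx":0,"ry":0,"rz":0},
    {"dx":-0.028,"dy":0.021,"dz":0,"rx":0,"ry":0,"rz":0},
    {"dx":-0.028,"dy":0.021,"dz":0,"rx":0,"ry":0,"rz":0},
    {"dx":-0.028,"dy":0.021,"dz":0,"rx":0,"ry":0,"rz":0},
    {"dx":-0.025,"dy":0.019,"dz":0,"rx":0,"ry":0,"rz":0},
    {"dx":-0.013,"dy":0.01,"dz":0,"rx":0,"ry":0,"rz":0},
    {"dx":0,"dy":0,"dz":0,"rx":0,"ry":0,"rz":0},
  ],
)

```text
clock: 45.75
tool_pos: [0.6245, 0.0744, 0.192]
tcp_rot: [-2.427, -1.993, 0.004]
wrist_force: [-0.1, -0.6, -2.5]
opening: 0.0352
finger_force: 61.2
```

```bash
python3 -c "
from h import *
from cell import bot
tool(bot,[.6248,.0767,.0885],1.38)"
```

```text
pos [0.6245 0.0744 0.192 ] yaw 1.3749 tool d [2.400e-03 1.000e-04 1.035e-01] tilt [-0.0025 -0.001  -1.    ] rz -0.0051
```

>>> arm_command(
  targets=[
    {"dx":0.001,"dy":0,"dz":0.02,"rx":0,"ry":0,"rz":-0.004},
    {"dx":0,"dy":0,"dz":0.03,"rx":0,"ry":0,"rz":0},
    {"dx":0,"dy":0,"dz":0.025,"rx":0,"ry":0,"rz":0},
    {"dx":0,"dy":0,"dz":0.012,"rx":0,"ry":0,"rz":0},
    {"dx":0,"dy":0,"dz":0.006,"rx":0,"ry":0,"rz":0},
    {"dx":0,"dy":0,"dz":0.002,"rx":0,"ry":0,"rz":0},
    {"dx":0,"dy":0,"dz":0,"rx":0,"ry":0,"rz":0},
    {"dx":0,"dy":0,"dz":0,"rx":0,"ry":0,"rz":0},
  ],
)

```text
clock: 46.42
tool_pos: [0.6255, 0.0791, 0.1006]
tcp_rot: [2.418, 2.002, 0.004]
wrist_force: [0.9, -0.4, -2.5]
opening: 0.0356
finger_force: 61.0
```

```bash
python3 -c "
from h import *
from cell import bot
tool(bot,[.6248,.0767,.0885],1.38)"
```

```text
pos [0.6255 0.0791 0.1006] yaw 1.3832 tool d [-0.0025 -0.0003  0.0121] tilt [ 0.0031 -0.     -1.    ] rz 0.0032
```

>>> arm_command(
  targets=[
    {"dx":-0.002,"dy":0,"dz":0.004,"rx":0,"ry":0,"rz":0.003},
    {"dx":0,"dy":0,"dz":0.003,"rx":0,"ry":0,"rz":0},
    {"dx":0,"dy":0,"dz":0.001,"rx":0,"ry":0,"rz":0},
    {"dx":0,"dy":0,"dz":0,"rx":0,"ry":0,"rz":0},
    {"dx":0,"dy":0,"dz":0,"rx":0,"ry":0,"rz":0},
  ],
)

```text
clock: 46.83
tool_pos: [0.6245, 0.0765, 0.0916]
tcp_rot: [2.422, 1.999, 0.001]
wrist_force: [-0.2, -1.0, 0.6]
opening: 0.0353
finger_force: 61.4
```

>>> arm_command(
  targets=[
    {"dx":0,"dy":0,"dz":0.001,"rx":0,"ry":0,"rz":0},
    {"dx":0,"dy":0,"dz":0.0005,"rx":0,"ry":0,"rz":0},
    {"dx":0,"dy":0,"dz":0,"rx":0,"ry":0,"rz":0},
    {"dx":0,"dy":0,"dz":0,"rx":0,"ry":0,"rz":0},
  ],
)

```text
clock: 47.17
tool_pos: [0.6245, 0.0765, 0.0915]
tcp_rot: [2.422, 1.999, 0.0]
wrist_force: [-2.9, -1.0, 6.3]
opening: 0.0351
finger_force: 62.6
```

>>> arm_command(
  targets=[
    {"dx":0,"dy":0,"dz":0,"rx":0,"ry":0,"rz":0},
    {"dx":0,"dy":0,"dz":0,"rx":0,"ry":0,"rz":0},
    {"dx":0,"dy":0,"dz":0,"rx":0,"ry":0,"rz":0},
    {"dx":0,"dy":0,"dz":0,"rx":0,"ry":0,"rz":0},
    {"dx":0,"dy":0,"dz":-0.02,"rx":0,"ry":0,"rz":0},
    {"dx":0,"dy":0,"dz":-0.04,"rx":0,"ry":0,"rz":0},
    {"dx":0,"dy":0,"dz":-0.04,"rx":0,"ry":0,"rz":0},
    {"dx":0,"dy":0,"dz":-0.04,"rx":0,"ry":0,"rz":0},
  ],
  grip=1,
)

```text
clock: 47.83
tool_pos: [0.6234, 0.0769, 0.2299]
tcp_rot: [-2.422, -1.999, 0.002]
wrist_force: [1.2, -0.0, 0.4]
opening: 0.0853
finger_force: 0.0
```

>>> arm_command(
  targets=[
    {"dx":0,"dy":0,"dz":-0.04,"rx":0,"ry":0,"rz":0},
    {"dx":0,"dy":0,"dz":-0.04,"rx":0,"ry":0,"rz":0},
    {"dx":0,"dy":0,"dz":-0.04,"rx":0,"ry":0,"rz":-0.04},
    {"dx":-0.035,"dy":-0.003,"dz":0,"rx":0,"ry":0,"rz":0},
    {"dx":-0.034,"dy":-0.004,"dz":0,"rx":0,"ry":0,"rz":0},
    {"dx":0,"dy":0,"dz":0,"rx":0,"ry":0,"rz":0},
    {"dx":0,"dy":0,"dz":0,"rx":0,"ry":0,"rz":0},
  ],
)

```text
clock: 48.42
tool_pos: [0.6064, 0.0084, 0.3492]
tcp_rot: [-2.385, -2.044, -0.0]
wrist_force: [-0.0, 0.5, 0.2]
opening: 0.0853
finger_force: 0.0
```

```bash
python3 fit.py w9; python3 - <<'E'
from h import *
from cell import bot
f=bot.grab_frame("scene");a=cv2.imread("pics/w9.png")
cv2.imwrite("pics/m9.png",np.hstack([cv2.resize(a,(400,300)),cv2.resize(f["color"][120:300,100:340],(400,300))]))
E
```

```text
pos [0.6065 0.0094 0.3488] yaw 1.4185 tool d [-0.0103 -0.005  -0.0012] tilt [-5.e-04  8.e-04 -1.e+00] rz -0.0065 
0.134 648 zmed 0.1412 rect mm [624.7  73.7] [26.2 25.4] 81.7 circ [624.9  73.7]
0.134 1688 zmed 0.1469 rect mm [581.5  -1.2] [44.5 46.3] 82.6 circ [581.5  -1.7]
0.134 658 zmed 0.1449 rect mm [592.8 -90.1] [29.9 29.4] 79.4 circ [592.8 -90.5]
0.112 1595 zmed 0.124 rect mm [624.8  73.6] [57.1 36.9] 78.7 circ [625.2  73.6]
0.112 187 zmed 0.1248 rect mm [589.   16.1] [11.5 40.6] 66.8 circ [587.1  11.7]
0.112 132 zmed 0.117 rect mm [594.7 -80.1] [ 9.5 26.5] 77.6 circ [593.6 -84.7]
0.045 2719 zmed 0.0541 rect mm [618.8  -9.7] [259.  140.2] 80.9 circ [618.1  -8.7]
0.045 561 zmed 0.0505 rect mm [673.3  75.1] [28.  29.3] 81.1 circ [673.6  75.3]
0.045 185 zmed 0.0681 rect mm [589.8  16.9] [ 9.3 39.2] 65.7 circ [587.9  12.6]
0.045 429 zmed 0.0665 rect mm [594.4 -72.9] [18.9 51.5] 84.6 circ [593.5 -82.3]
0.045 626 zmed 0.057 rect mm [ 644.3 -103.5] [36.2 35.9] 56.9 circ [ 644.5 -103.5]
0.045 153 zmed 0.0485 rect mm [ 544.  -124.3] [ 8.4 35.9] 79.6 circ [ 544.  -124.2]
```

View pics/m9.png

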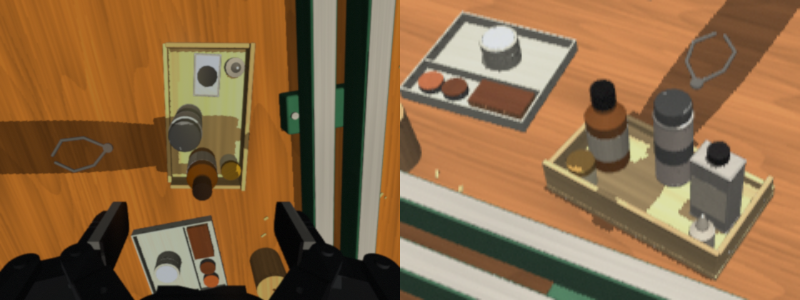

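The pictures show the bottle, spray and oil can upright in the rack, each within 3 mm of its start in the same wrist view. The tin is in the bay, and the jar and glue have not moved.

```bash
python3 -c "
from cell import bot
print(bot.sign_off())"
```

```text
the job is handed in; nothing more can be done
None
```

The job is handed in: the wax tin lies flat in the tray's large bay, the bottle, spray can and oil can are back upright within about 3 mm of where they stood, and the jar and glue bottle have not moved; sign-off gave no verdict.

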